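# Strip and brush out a pump head on the ejector fixture

## Task

Strip the pump head on the ejector fixture: push the worn valve cartridges up out of their bores with the ejector lever, put every one in the parts tray, then swing the lever fully back towards the robot so that the pins are down. Then brush out all three bores, also any that was already empty, in turn from the lever end to the far end: in each work the bore brush right down to the bottom, up to the mouth, and down to the bottom once more. Finally stand the brush back in its stand; leave the hand tools and the tape where they lie.

Things in the scene. Friction and masses are not known exactly. Their poses are not given: they have to be found in the camera images.
- fixture: Ejector fixture, fixed to the bench: a steel base 130 (x) by 215 (y) mm, an open frame, and on top of it, bolted down, the steel head of a small three-plunger pump, 66 (x) by 172 (y) mm, its flat top 130 mm above the bench. Origin on the bench at the middle of the base; y runs along the row of three bores, from the lever end (-y, the robot's right) to the free end; x points away from the robot.
- bore1 (a point): Centre of the mouth of the bore nearest the lever, in the flat top of the pump head. Upright blind bore, 29 mm across and 32 mm deep to a flat shoulder; an ejector hole of 16 mm goes on down from the shoulder. The bores are 50 mm apart. Axes as the fixture's.
- bore2 (a point): Centre of the mouth of the bore in the middle, in the flat top of the pump head. Upright blind bore, 29 mm across and 32 mm deep to a flat shoulder; an ejector hole of 16 mm goes on down from the shoulder. The bores are 50 mm apart. Axes as the fixture's.
- bore3 (a point): Centre of the mouth of the bore farthest from the lever, in the flat top of the pump head. Upright blind bore, 29 mm across and 32 mm deep to a flat shoulder; an ejector hole of 16 mm goes on down from the shoulder. The bores are 50 mm apart. Axes as the fixture's.
- lever_pivot (a point): Axis of the ejector lever (it runs along the fixture's y), at the lever's middle plane, 117 mm from the fixture's origin towards -y, 41 mm above the bench. Axes as the fixture's.
- knob (a point): Centre of the black ball, 30 mm across, at the end of the ejector lever, 140 mm from its pivot on a round arm 12 mm thick; its path lies 117 mm to the -y side of the fixture's origin, clear of the head.
- lever (a joint): Angle of the ejector lever, rad. 0: ball leaning 0.6 rad from upright towards the robot (fixture's -x), pins down, 3 mm below the shoulders. 1.2 (stop): ball leaning 0.6 rad away from the robot, pins raised by 22 mm, which lifts the cartridges by 19 mm. Between them the lift is proportional. It moves with 2 to 5 N at the ball and stays wherever it is left.
- valve1_mid (a point): Centre of the worn valve cartridge in the bore nearest the lever (None if that bore is already empty): a brass cylinder 26 mm across and 30 mm tall, 70 g, z along its axis. At the start it stands loose on the shoulder with its top 2 mm below the top of the pump head; with the ejector pins up its top stands 17 mm above the head. It is loose in the bore (1.5 mm all round) and drops back if the pins are lowered.
- valve2_mid (a point): Centre of the worn valve cartridge in the bore in the middle (None if that bore is already empty): a brass cylinder 26 mm across and 30 mm tall, 70 g, z along its axis. At the start it stands loose on the shoulder with its top 2 mm below the top of the pump head; with the ejector pins up its top stands 17 mm above the head. It is loose in the bore (1.5 mm all round) and drops back if the pins are lowered.
- valve3_mid (a point): Centre of the worn valve cartridge in the bore farthest from the lever (None if that bore is already empty): a brass cylinder 26 mm across and 30 mm tall, 70 g, z along its axis. At the start it stands loose on the shoulder with its top 2 mm below the top of the pump head; with the ejector pins up its top stands 17 mm above the head. It is loose in the bore (1.5 mm all round) and drops back if the pins are lowered.
- tray: Parts tray, loose, open aluminium tray 190 (x) by 130 (y) mm, 30 mm high, walls and floor 3 mm, 0.7 kg. Origin at the middle of its underside.
- stand_floor (a point): Centre of the floor on which the brush stands inside the brush stand (fixed): a steel tube 37 mm across outside, 32 mm inside, slightly flared at the mouth, up to 73 mm above the bench, on a round foot 72 mm across. This floor is 8 mm above the bench.
- brush_grip (a point): Middle of the handle of the bore brush: a round wooden handle 20 mm across and 90 mm long; the brush is 180 mm long in all, 60 g, and stands upright in its stand with the handle at the top. z runs along it, up the handle. This point is 135 mm above the brush's lower end and 45 mm below the handle's top.
- brush_tip (a point): Lower end of the bore brush, on its axis. From here a bristle head 50 mm long, stiff core 20 mm across with yielding bristles to 27 mm, then a thin wire stem 40 mm long, then the handle.
- screwdriver: Screwdriver with a red handle, about 200 mm long, lying. Origin under its middle. To be left alone.
- wrench: Steel wrench, about 180 mm long, lying. Origin under its middle. To be left alone.
- tape: Roll of grey tape lying flat, 90 mm across, 25 mm high. Origin under its middle. To be left alone.

How it is judged:
By the outcome, as a careful person would: the job done as asked, in the order asked, and still so for the second after the job is handed in, with the robot touching nothing.
Of valve1, valve2, valve3 only 2 to 3 are there at a start; the rules pass over those that are not, and their reading is None.
At some moment in a run one of tray, valve1, valve2, valve3 may be knocked a few centimetres aside while the robot is not near it.
It also fails if it takes over 210 s, if anything falls off the work surface, if the arm or the gripper's body presses on something with over 40 N, if the wrist force passes 120 N, or if a joint passes its speed limit or range.

## Robot

A 6-joint arm with a two-finger parallel gripper is mounted at the origin on the work surface. World frame = base frame: x ahead of the robot, y to its left, z up, the work surface at z = 0. Lengths are in mm, angles in rad, forces in N, time in s.
With the tool pointing down it reaches from about 350 to 975 mm from the base axis. Payload 7.1 kg.
Tool frame: the origin (TCP) lies on the centre line of the jaws, within the pads' length; the fingertips stand 8 mm ahead of it and the grasp point (between the pads) lies 11 mm behind it; z points along the fingers, x is the direction in which the jaws open and shut, and the axes are right-handed (so a half turn about z gives the same grasp; the last joint's range is limited). The gripper opens to 88 mm and grips with 3 to 60 N. Pads are 20 mm wide; open, the fingers measure 115 mm over their backs; the gripper's body (75 mm by 178 mm) begins 61 mm behind the grasp point.
Start: joints at [1.217, 0.423, 1.63, -0, 1.089, -0.019], TCP at [205.331, 590.292, 230.675] pointing down, gripper open.
Joint ranges: [-3, 3], [-0.9, 2.11], [0.09, 2.58], [-1.31, 4.45], [0.11, 2.69], [-2.54, 2.54]. Speed limits (rad/s): [2.39, 2.39, 3.01, 3.14, 3.14, 3.14].

## Interface

Orientations are given as a rotation vector (axis times angle).
In Python, from workcell import ctrl gives the robot as it stands.
- The arm moves only by the shell command python3 -m handwheel 'ROWS'. ROWS is JSON, a list of rows, each a list of 3 entries, a list of its own where there are three numbers: the turn, a rotation vector about the tool's x, y, z in rad, then the shift along the tool's x, y, z in mm, then the opening, from 0 (shut) to 1 (fully open). In form: [[[ax, ay, az], [tx, ty, tz], jaw], ...]. A call has exactly 10 rows; each row shifts and turns the pose as measured when the row begins, along the tool's axes as they then stand; what a row does not reach is not made up. A row lasts 1/12 s, in which the tool goes at most 41.7 mm and 7.16 degrees, less where a joint would pass 70% of its speed; a pose out of reach is approached as far as the arm can. A call with a gripper value outside its range is refused whole. The fingers move at their own pace and stop on an object; the grip force is fixed at half the most. Time passes only in rows, so rows that do not move let the fingers close, or fill a call up. It gives the time, the measured TCP pose, the force and the opening at its end, in the units of the state.
- ctrl.get_obs(): the state, without advancing time (a new reading comes with each control period).
- ctrl.get_image(name): name is "scene" or "top"; returns a dict with "pixels" (480x640x3 uint8, red, green, blue), "camera_matrix" (3x3 intrinsics, pixels), "rvec" (rotation vector, rad) and "tvec" (3), from world to camera coordinates, as OpenCV has them. Camera axes: x right, y down, z forward; pixel columns grow to the right and rows downward; lengths in mm; the calibration is good to about 2 mm. A picture is of the moment at which its call begins. There is no depth.
- ctrl.close_job(): hands the job in, once; it reports no verdict.
Trained networks look in a picture, given as the dict that the camera call returned (one of the last four; its "shot" number tells which), for a name from the list of things; names that differ only in an ending like _2 or _b are one class to them, and where a whole thing is asked for, a point or a joint stands for the part that bears it (a point fixed in the world has none). Each returns a list of dicts, best first, with "score" (0 to 1); they miss things now and then, are a little off and sometimes report something else, mostly with a low value. They report only what shows in the picture. A call takes as long as a camera call.
- ctrl.look_for(picture, query): "position" ([x, y, z] in mm, in the coordinates of the camera as it stood for that picture, good to about 4 mm: the middle of the surface that is visible of it).
- ctrl.spot_point(picture, query): "position" ([x, y, z] in mm, in the coordinates of the camera as it stood for that picture, good to about 4 mm: a listed point, or the origin of a listed thing).
The state is a dict: "t": time; "qpos": joint angles; "qvel": joint speeds; "joint_torque": joint torques, N m; "ee_pos": TCP position; "orientation": TCP orientation; "ft_force": force on the tool from outside, world axes, zero at the start; "moment": the same for the moment, N m; "width": finger opening in mm.
Only numpy, scipy, OpenCV 4.12 (cv2) and the standard library are available. Lean on these libraries where they do the work, as an engineer would, in place of code of your own. Each camera call takes 0.05 s, during which the arm holds its last target.

## Working session

There is one attempt and no reset: what is moved stays moved. The work goes in short steps, Python scripts to look and compute and a shell command to move; the robot and the scene stay as the last step left them, time stands still between calls to the robot, and variables do not carry over. Pictures are saved under pics/ and viewed, and the job is handed in when it is done.

```bash
ls; mkdir -p pics
cat > h.py <<'E'
import numpy as np, cv2
from workcell import ctrl
def shot(name,fn=None):
    p=ctrl.get_image(name)
    if fn: cv2.imwrite('pics/'+fn,cv2.cvtColor(p['pixels'],cv2.COLOR_RGB2BGR))
    return p
def w(p,c):
    R,_=cv2.Rodrigues(np.array(p['rvec'],float)); return R.T@(np.array(c,float)-np.array(p['tvec'],float).ravel())
def proj(p,X):
    return cv2.projectPoints(np.array(X,float).reshape(-1,3),np.array(p['rvec'],float),np.array(p['tvec'],float),np.array(p['camera_matrix'],float),None)[0].reshape(-1,2)
def ray(p,uv,z):
    R,_=cv2.Rodrigues(np.array(p['rvec'],float)); K=np.array(p['camera_matrix'],float)
    d=R.T@np.linalg.inv(K)@np.array([uv[0],uv[1],1.]); o=-R.T@np.array(p['tvec'],float).ravel()
    return o+d*(z-o[2])/d[2]
def spots(p,names,f='spot_point'):
    for n in names:
        r=getattr(ctrl,f)(p,n)
        print(n,[(round(d['score'],2),w(p,d['position']).round(0).tolist(),proj(p,w(p,d['position'])).round(0).tolist()[0]) for d in r[:3]])
def st():
    o=ctrl.get_obs()
    R,_=cv2.Rodrigues(np.array(o['orientation'],float))
    print('t',round(o['t'],2),'pos',np.round(o['ee_pos'],1),'q',np.round(o['qpos'],3),'F',np.round(o['ft_force'],1),'w',round(o['width'],1));print(R.round(3))
    return o,R
E
python3 - <<'E'
from h import *
st()
a=shot('scene','s0.png');b=shot('top','t0.png')
N=['fixture','bore1','bore2','bore3','lever_pivot','knob','valve1_mid','valve2_mid','valve3_mid','tray','stand_floor','brush_grip','brush_tip','screwdriver','wrench','tape']
for p in(a,b): spots(p,N);print()
E
```

```text
pics
t 0.0 pos [205.2 589.8 229.9] q [ 1.217  0.424  1.631 -0.     1.089 -0.019] F [-0.3 -0.4 -0.7] w 87.8
[[ 0.329  0.944 -0.001]
 [ 0.944 -0.329 -0.001]
 [-0.002 -0.    -1.   ]]
fixture []
bore1 [(0.8, [554.0, -13.0, 131.0], [314.0, 242.0]), (0.69, [560.0, 38.0, 128.0], [332.0, 225.0]), (0.59, [547.0, -58.0, 130.0], [296.0, 258.0])]
bore2 [(0.8, [554.0, -13.0, 131.0], [314.0, 242.0]), (0.69, [560.0, 38.0, 128.0], [332.0, 225.0]), (0.59, [547.0, -58.0, 130.0], [296.0, 258.0])]
bore3 [(0.8, [554.0, -13.0, 131.0], [314.0, 242.0]), (0.69, [560.0, 38.0, 128.0], [332.0, 225.0]), (0.59, [547.0, -58.0, 130.0], [296.0, 258.0])]
lever_pivot [(0.92, [530.0, -123.0, 44.0], [269.0, 302.0]), (0.41, [563.0, 40.0, 127.0], [334.0, 226.0]), (0.21, [345.0, -240.0, -3.0], [157.0, 308.0])]
knob [(0.94, [453.0, -106.0, 157.0], [236.0, 243.0]), (0.24, [554.0, -8.0, 114.0], [315.0, 245.0])]
valve1_mid [(0.68, [544.0, -60.0, 119.0], [294.0, 261.0])]
valve2_mid [(0.59, [554.0, -10.0, 112.0], [315.0, 247.0])]
valve3_mid [(0.62, [562.0, 41.0, 109.0], [333.0, 230.0]), (0.5, [383.0, 123.0, -3.0], [284.0, 193.0]
[... 1146 characters left out ...]
mid [(0.44, [537.0, -55.0, 111.0], [353.0, 221.0])]
valve2_mid [(0.52, [553.0, -5.0, 115.0], [326.0, 211.0])]
valve3_mid [(0.63, [559.0, 41.0, 110.0], [301.0, 209.0])]
tray [(0.77, [509.0, 347.0, -2.0], [152.0, 244.0]), (0.72, [558.0, 43.0, 114.0], [300.0, 209.0])]
stand_floor [(0.87, [551.0, -320.0, 8.0], [482.0, 226.0]), (0.17, [452.0, -105.0, 156.0], [384.0, 264.0])]
brush_grip [(0.8, [552.0, -326.0, 147.0], [508.0, 210.0])]
brush_tip [(0.71, [553.0, -322.0, 9.0], [483.0, 224.0]), (0.34, [542.0, -54.0, 128.0], [353.0, 216.0])]
screwdriver [(0.84, [385.0, 128.0, -0.0], [258.0, 306.0])]
wrench [(0.65, [340.0, -237.0, -3.0], [443.0, 332.0])]
tape [(0.62, [721.0, 186.0, 3.0], [235.0, 144.0])]
```

View pics/s0.png

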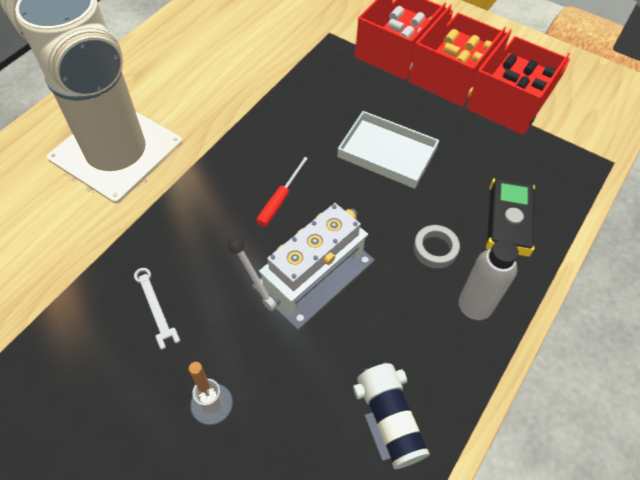

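View pics/t0.png

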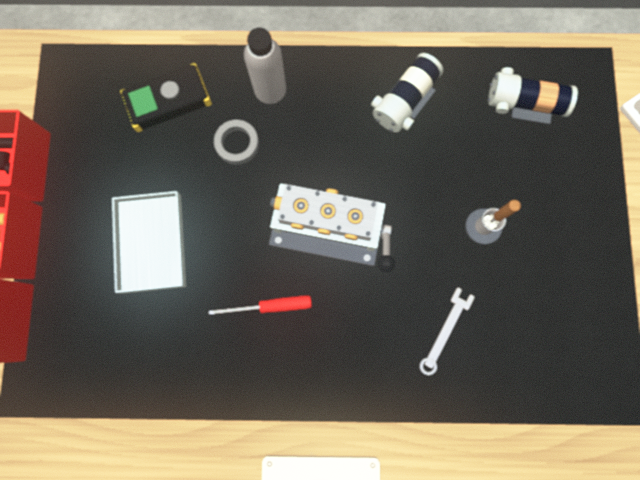

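Run:
```python
import cv2
a=cv2.imread('pics/t0.png')[170:290,270:410]; b=cv2.imread('pics/s0.png')[200:320,220:360]
cv2.imwrite('pics/c0.png',cv2.hconcat([cv2.resize(a,(400,343),interpolation=cv2.INTER_CUBIC),cv2.resize(b,(400,343),interpolation=cv2.INTER_CUBIC)]))
```

```text
(no output)
```

View pics/c0.png

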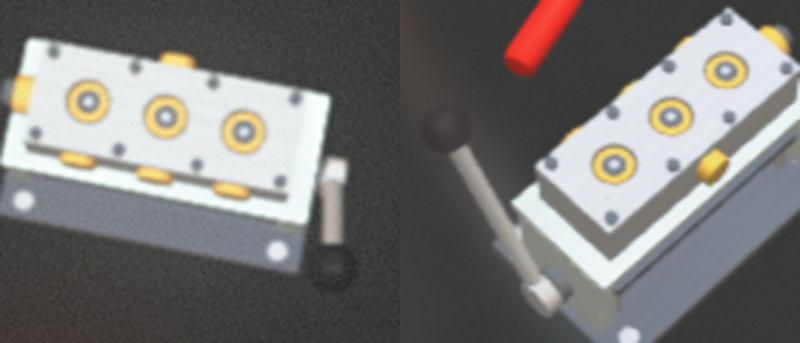

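All three valves are in place: gold rings at about (301,205), (328,211) and (355,216) in the top view. The knob leans towards the robot, the tray is at left and the brush stands upright in its stand. Next I triangulate the bores.

Run:
```python
from h import *
a=shot('scene');b=shot('top')
T=[(300.8,205.4),(328.1,210.6),(355.4,216.2)];S=[(334.1,224.5),(314.9,241),(294.9,257.4)]
def P(p):
    R,_=cv2.Rodrigues(np.array(p['rvec'],float)); return np.array(p['camera_matrix'],float)@np.c_[R,np.array(p['tvec'],float).ravel()]
for s,t in zip(S,T):
    X=cv2.triangulatePoints(P(a),P(b),np.array(s,float),np.array(t,float)).ravel();print((X[:3]/X[3]).round(1),ray(a,s,128).round(1),ray(b,t,128).round(1))
for nm,uv in [('knob',(384.5+1,264))]: print(nm,ray(b,uv,156.5).round(1))
print('knob s',ray(a,(236,244.5),156.5).round(1))
for uv in [(112,195),(178,191),(185,287),(117,292)]: print('tray',ray(b,uv,30).round(0))
for uv in [(338,152),(363,113),(438,148),(414,186)]: print('tray s',ray(a,uv,30).round(0))
print('handle top',ray(b,(515,205.5),188).round(1),ray(a,(196,366),188).round(1))
st()
```

```text
[561.3  41.2 127.1] [562.1  41.3 128. ] [560.5  40.4 128. ]
[552.3  -8.3 126.5] [553.3  -8.5 128. ] [551.3  -9.  128. ]
[542.5 -57.4 126.9] [543.5 -57.2 128. ] [541.5 -58.1 128. ]
knob [ 451.9 -108.1  156.5]
knob s [ 454.  -107.9  156.5]
tray [601. 424.  30.]
tray [611. 292.  30.]
tray [419. 267.  30.]
tray [408. 398.  30.]
tray s [431. 264.  30.]
tray s [414. 396.  30.]
tray s [608. 401.  30.]
tray s [616. 277.  30.]
handle top [ 549.6 -324.   188. ] [ 552.1 -321.4  188. ]
t 1.8 pos [205.3 590.3 230.6] q [ 1.217  0.423  1.63  -0.     1.089 -0.019] F [0.2 1.3 0.5] w 87.8
[[ 0.329  0.944 -0.   ]
 [ 0.944 -0.329 -0.   ]
 [-0.     0.    -1.   ]]
```

```bash
python3 -m handwheel '[[[0,0,0.12],[0,0,0],1],[[0,0,0.12],[0,0,0],1],[[0,0,0.12],[0,0,0],1],[[0,0,0.12],[0,0,0],1],[[0,0,0.12],[0,0,0],1],[[0,0,0.12],[0,0,0],1],[[0,0,0.12],[0,0,0],1],[[0,0,0.12],[0,0,0],1],[[0,0,0.12],[0,0,0],1],[[0,0,0.12],[0,0,0],1]]'
cat >> h.py <<'E'
def go(target,yaw=-0.1885):
    "shift in tool axes to target, and turn to upright tool with x at yaw"
    o,R=st(); d=R.T@(np.array(target,float)-np.array(o['ee_pos']))
    x=np.array([np.cos(yaw),np.sin(yaw),0]);z=np.array([0,0,-1.]);Rt=np.c_[x,np.cross(z,x),z]
    r,_=cv2.Rodrigues(R.T@Rt); print('tool shift',d.round(1),'turn',r.ravel().round(3))
E
python3 -c "
from h import *
go([452.5,-108.6,230])"
```

```text
t: 2.63
ee_pos: [205.3, 590.2, 230.6]
orientation: [3.141, -0.015, -0.0]
ft_force: [0.1, 0.1, 1.0]
width: 87.9
t 2.63 pos [205.3 590.2 230.6] q [ 1.217  0.423  1.63  -0.     1.089  1.227] F [0.1 0.1 1. ] w 87.9
[[ 1.   -0.01 -0.  ]
 [-0.01 -1.   -0.  ]
 [-0.    0.   -1.  ]]
tool shift [253.9 696.5   0.7] turn [0.    0.    0.179]
```

```bash
python3 -m handwheel '[[[0,0,0.09],[0,0,-3],0.6],[[0,0,0.09],[0,0,-3],0.6],[[0,0,0],[20,34,0],0.6],[[0,0,0],[20,34,0],0.6],[[0,0,0],[20,34,0],0.6],[[0,0,0],[20,34,0],0.6],[[0,0,0],[20,34,0],0.6],[[0,0,0],[20,34,0],0.6],[[0,0,0],[20,34,0],0.6],[[0,0,0],[20,34,0],0.6]]'
python3 -c "
from h import *
go([452.5,-108.6,230])"
```

```text
t: 3.47
ee_pos: [307.8, 287.5, 235.8]
orientation: [-3.12, 0.308, -0.003]
ft_force: [1.6, -0.1, 0.4]
width: 52.5
t 3.47 pos [307.8 287.5 235.8] q [0.721 0.107 2.056 0.003 0.973 0.916] F [ 1.6 -0.1  0.4] w 52.5
[[ 0.981 -0.195  0.003]
 [-0.195 -0.981  0.006]
 [ 0.002 -0.007 -1.   ]]
tool shift [219.3 360.2   3.8] turn [-0.007 -0.002 -0.008]
```

```bash
python3 -m handwheel '[[[0,0,0],[22,34,0],0.6],[[0,0,0],[22,34,0],0.6],[[0,0,0],[22,34,0],0.6],[[0,0,0],[22,34,0],0.6],[[0,0,0],[22,34,0],0.6],[[0,0,0],[22,34,0],0.6],[[0,0,0],[22,34,0],0.6],[[0,0,0],[22,34,0],0.6],[[0,0,0],[22,34,0],0.6],[[0,0,0],[22,34,0],0.6]]'
python3 -c "
from h import *
go([452.5,-108.6,156])"
```

```text
t: 4.3
ee_pos: [458.3, -101.8, 237.7]
orientation: [-3.117, 0.305, -0.019]
ft_force: [1.5, 1.0, 0.1]
width: 52.6
t 4.3 pos [ 458.3 -101.8  237.7] q [-0.251  0.178  1.963  0.013  0.989 -0.063] F [1.5 1.  0.1] w 52.6
[[ 0.981 -0.194  0.013]
 [-0.194 -0.981  0.008]
 [ 0.011 -0.01  -1.   ]]
tool shift [-5.3  8.6 81.6] turn [-0.01  -0.011 -0.006]
```

```bash
python3 -m handwheel '[[[-0.01,-0.01,-0.006],[-5.5,8,0],0.6],[[0,0,0],[0,0,0],0.6],[[0,0,0],[0,0,15],0.6],[[0,0,0],[0,0,15],0.6],[[0,0,0],[0,0,15],0.6],[[0,0,0],[0,0,15],0.6],[[0,0,0],[0,0,10],0.6],[[0,0,0],[0,0,8],0.6],[[0,0,0],[0,0,3],0.6],[[0,0,0],[0,0,0],0.6]]'
python3 -c "
from h import *
go([452.5,-108.6,156])
a=shot('scene','s1.png')
cv2.imwrite('pics/c1.png',cv2.resize(cv2.imread('pics/s1.png')[150:330,150:390],(800,600)))"
```

```text
t: 5.13
ee_pos: [454.0, -109.8, 155.3]
orientation: [-3.127, 0.305, -0.012]
ft_force: [-0.9, -0.1, 0.1]
width: 52.3
t 5.13 pos [ 454.  -109.8  155.3] q [-2.640e-01  3.060e-01  2.033e+00  2.000e-03  7.960e-01 -7.100e-02] F [-0.9 -0.1  0.1] w 52.3
[[ 0.981 -0.193  0.008]
 [-0.193 -0.981 -0.001]
 [ 0.008 -0.001 -1.   ]]
tool shift [-1.7 -0.9 -0.7] turn [-0.001 -0.008 -0.006]
```

View pics/c1.png

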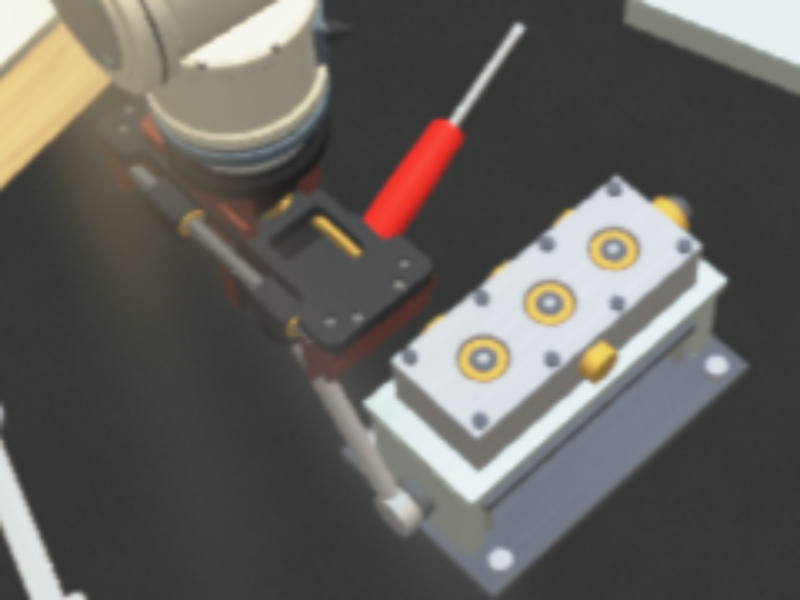

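```bash
python3 -m handwheel '[[[0,0,0],[5,-1,0],0.6],[[0,0,0],[5,-1,0],0.6],[[0,0,0],[12,0,-7],0.6],[[0,0,0],[12,0,-6],0.6],[[0,0,0],[13,0,-5],0.6],[[0,0,0],[13,0,-3],0.6],[[0,0,0],[14,0,-2],0.6],[[0,0,0],[14,0,-1],0.6],[[0,0,0],[14,0,1],0.6],[[0,0,0],[14,0,2],0.6]]'
cat >> h.py <<'E'
def fx():
    o,R=st(); d=np.array(o['ee_pos'])-[552,-8.5,0]; c,s=.9823,-.1874
    print('fixture xyz',round(c*d[0]+s*d[1],1),round(-s*d[0]+c*d[1],1),round(d[2],1))
E
python3 -c "
from h import *
fx()"
```

```text
t: 6.02
ee_pos: [562.9, -127.8, 182.2]
orientation: [-3.125, 0.304, 0.025]
ft_force: [-3.6, 0.7, 3.2]
width: 52.5
t 6.02 pos [ 562.9 -127.8  182.2] q [-0.244  0.421  1.763 -0.     0.973 -0.05 ] F [-3.6  0.7  3.2] w 52.5
[[ 0.981 -0.193 -0.016]
 [-0.193 -0.981  0.004]
 [-0.016 -0.001 -1.   ]]
fixture xyz 33.0 -115.1 182.2
```

```bash
python3 -m handwheel '[[[0,0.008,0],[13,0,3],0.6],[[0,0.008,0],[13,0,4],0.6],[[0,0,0],[12,0,5],0.6],[[0,0,0],[9,0,6],0.6],[[0,0,0],[8,0,5],0.6],[[0,0,0],[2,0,1],0.6],[[0,0,0],[2,0,0],0.6],[[0,0,0],[2,0,0],0.6],[[0,0,0],[1,0,0],0.6],[[0,0,0],[1,0,0],0.6]]'
python3 -c "
from h import *
fx()"
```

```text
t: 6.85
ee_pos: [619.5, -138.7, 153.5]
orientation: [-3.123, 0.304, 0.046]
ft_force: [-5.4, 1.1, 4.7]
width: 52.6
t 6.85 pos [ 619.5 -138.7  153.5] q [-2.390e-01  5.400e-01  1.638e+00 -1.000e-03  9.930e-01 -4.400e-02] F [-5.4  1.1  4.7] w 52.6
[[ 0.981 -0.193 -0.029]
 [-0.193 -0.981  0.006]
 [-0.03  -0.001 -1.   ]]
fixture xyz 90.7 -115.2 153.5
```

```bash
python3 -m handwheel '[[[0,0,0],[2,0,0],0.6],[[0,0,0],[2,0,0],0.6],[[0,0,0],[2,0,0],0.6],[[0,0,0],[2,0,0],0.6],[[0,0,0],[0,0,0],0.6],[[0,0,0],[0,0,0],0.6],[[0,0,0],[0,0,0],0.6],[[0,0,0],[0,0,0],0.6],[[0,0,0],[0,0,0],0.6],[[0,0,0],[0,0,0],0.6]]'
python3 -c "
from h import *
fx();go([619,-138.7,230])"
```

```text
t: 7.68
ee_pos: [619.1, -138.7, 150.2]
orientation: [-3.12, 0.304, 0.085]
ft_force: [-4.1, 0.5, 4.4]
width: 53.0
t 7.68 pos [ 619.1 -138.7  150.2] q [-0.238  0.554  1.622 -0.002  1.02  -0.043] F [-4.1  0.5  4.4] w 53.0
[[ 0.98  -0.193 -0.054]
 [-0.192 -0.981  0.011]
 [-0.055 -0.001 -0.999]]
fixture xyz 90.3 -115.3 150.2
t 7.68 pos [ 619.1 -138.7  150.2] q [-0.238  0.554  1.622 -0.002  1.02  -0.043] F [-4.1  0.5  4.4] w 53.0
[[ 0.98  -0.193 -0.054]
 [-0.192 -0.981  0.011]
 [-0.055 -0.001 -0.999]]
tool shift [ -4.5  -0.  -79.6] turn [-0.001  0.055 -0.005]
```

```bash
python3 -m handwheel '[[[0,0.02,0],[-5,0,-1],0.6],[[0,0.02,0],[-3,0,-3],0.6],[[0,0.015,0],[0,0,-12],0.6],[[0,0,0],[0,0,-14],0.6],[[0,0,0],[0,0,-14],0.6],[[0,0,0],[0,0,-14],0.6],[[0,0,0],[0,0,-14],0.6],[[0,0,0],[0,0,-8],0.6],[[0,0,0],[-12,-12,0],0.6],[[0,0,0],[-20,-12,0],0.6]]'
python3 -c "
from h import *
go([542.3,-57.6,190])
a=shot('top','t2.png');b=shot('scene','s2.png')
spots(b,['knob','valve1_mid','valve2_mid','valve3_mid']);spots(a,['knob','valve1_mid','valve2_mid','valve3_mid'])
A=cv2.resize(cv2.imread('pics/s2.png')[170:320,200:400],(400,300));B=cv2.resize(cv2.imread('pics/t2.png')[130:280,250:450],(400,300))
cv2.imwrite('pics/c2.png',cv2.hconcat([A,B]))"
```

```text
t: 8.52
ee_pos: [593.1, -109.8, 240.2]
orientation: [3.125, -0.308, 0.031]
ft_force: [-0.4, -0.4, 0.1]
width: 52.5
t 8.52 pos [ 593.1 -109.8  240.2] q [-2.030e-01  3.720e-01  1.686e+00  1.000e-03  1.064e+00 -7.000e-03] F [-0.4 -0.4  0.1] w 52.5
[[ 0.98  -0.196  0.02 ]
 [-0.196 -0.981 -0.003]
 [ 0.02  -0.001 -1.   ]]
tool shift [-61.  -41.3  49. ] turn [-0.    -0.02  -0.008]
knob [(0.57, [605.0, -137.0, 158.0], [297.0, 301.0])]
valve1_mid [(0.45, [543.0, -58.0, 135.0], [294.0, 256.0])]
valve2_mid [(0.51, [550.0, -10.0, 134.0], [313.0, 239.0]), (0.3, [606.0, -137.0, 156.0], [298.0, 302.0])]
valve3_mid [(0.74, [564.0, 40.0, 131.0], [334.0, 225.0])]
knob []
valve1_mid []
valve2_mid [(0.77, [551.0, -8.0, 137.0], [328.0, 210.0])]
valve3_mid [(0.76, [561.0, 39.0, 131.0], [301.0, 205.0])]
```

View pics/c2.png

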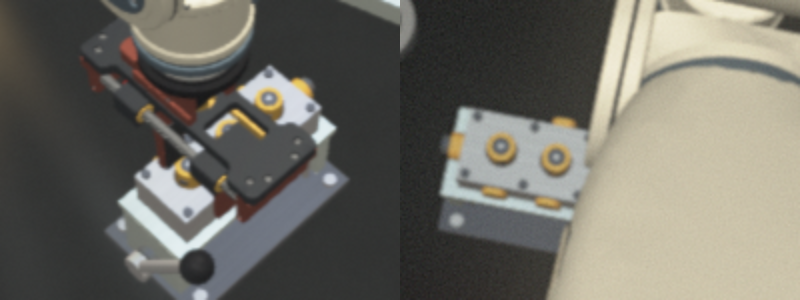

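The valves now stand raised and the knob is at the far stop. Next I pick valve 1.

```bash
python3 -m handwheel '[[[0,-0.02,-0.008],[-20,-14,0],0.55],[[0,0,0],[-20,-14,0],0.55],[[0,0,0],[-14,-9,10],0.55],[[0,0,0],[-6,-4,15],0.55],[[0,0,0],[0,0,15],0.55],[[0,0,0],[0,0,15],0.55],[[0,0,0],[0,0,10],0.55],[[0,0,0],[0,0,3],0.55],[[0,0,0],[0,0,0],0.55],[[0,0,0],[0,0,0],0.55]]'
python3 -c "
from h import *
go([542.3,-57.6,141])"
```

```text
t: 9.85
ee_pos: [541.4, -59.1, 167.2]
orientation: [-3.127, 0.301, 0.004]
ft_force: [-0.3, 0.6, -0.3]
width: 48.3
t 9.85 pos [541.4 -59.1 167.2] q [-0.131  0.393  1.854  0.     0.898  0.061] F [-0.3  0.6 -0.3] w 48.3
[[ 0.982 -0.19  -0.003]
 [-0.19  -0.982  0.001]
 [-0.003 -0.    -1.   ]]
tool shift [ 0.7 -1.7 26.2] turn [-0.     0.003 -0.003]
```

```bash
python3 -m handwheel '[[[0,0,0],[1,-2,10],0.55],[[0,0,0],[0,0,10],0.55],[[0,0,0],[0,0,5],0.55],[[0,0,0],[0,0,1],0.55],[[0,0,0],[0,0,0],0.2],[[0,0,0],[0,0,0],0.2],[[0,0,0],[0,0,0],0.2],[[0,0,0],[0,0,0],0.2],[[0,0,0],[0,0,0],0.2],[[0,0,0],[0,0,0],0.2]]'
python3 -c "
from h import *
go([542.3,-57.6,240])"
```

```text
t: 10.68
ee_pos: [544.4, -57.7, 140.6]
orientation: [-3.127, 0.302, -0.0]
ft_force: [0.5, -0.1, -0.8]
width: 25.1
t 10.68 pos [544.4 -57.7 140.6] q [-0.128  0.435  1.865  0.     0.842  0.065] F [ 0.5 -0.1 -0.8] w 25.1
[[ 0.982 -0.191  0.   ]
 [-0.191 -0.982  0.   ]
 [ 0.    -0.    -1.   ]]
tool shift [ -2.1   0.3 -99.4] turn [-0.    -0.    -0.004]
```

```bash
python3 -m handwheel '[[[0,0,0],[0,0,-8],0.2],[[0,0,0],[0,0,-14],0.2],[[0,0,0],[0,0,-20],0.2],[[0,0,0],[0,0,-20],0.2],[[0,0,0],[-3,-20,-10],0.2],[[0,0,0],[-5,-32,0],0.2],[[0,0,0],[-6,-38,0],0.2],[[0,0,0],[-6,-38,0],0.2],[[0,0,0],[-6,-38,0],0.2],[[0,0,0],[-6,-38,0],0.2]]'
python3 -c "
from h import *
go([560,338,90])"
```

```text
t: 11.52
ee_pos: [555.2, 149.4, 223.9]
orientation: [-3.124, 0.32, -0.014]
ft_force: [0.6, -0.6, -0.6]
width: 25.2
t 11.52 pos [555.2 149.4 223.9] q [ 0.243  0.355  1.754 -0.003  1.024  0.449] F [ 0.6 -0.6 -0.6] w 25.2
[[ 0.979 -0.203  0.009]
 [-0.203 -0.979 -0.   ]
 [ 0.009 -0.002 -1.   ]]
tool shift [ -34.8 -185.4  133.9] turn [-0.002 -0.009 -0.016]
```

```bash
python3 -m handwheel '[[[0,-0.009,-0.016],[-7,-37,0],0.2],[[0,0,0],[-7,-37,0],0.2],[[0,0,0],[-7,-37,5],0.2],[[0,0,0],[-7,-34,15],0.2],[[0,0,0],[-4,-18,22],0.2],[[0,0,0],[0,-5,25],0.2],[[0,0,0],[0,0,25],0.2],[[0,0,0],[0,0,20],0.2],[[0,0,0],[0,0,8],0.2],[[0,0,0],[0,0,0],0.2]]'
python3 -c "
from h import *
go([560,338,28])
a=shot('top','t3.png');b=shot('scene','s3.png')
A=cv2.resize(cv2.imread('pics/s3.png')[50:250,300:500],(400,400));B=cv2.resize(cv2.imread('pics/t3.png')[140:340,80:280],(400,400))
cv2.imwrite('pics/c3.png',cv2.hconcat([A,B]))"
```

```text
t: 12.35
ee_pos: [558.8, 343.4, 110.8]
orientation: [-3.116, 0.276, -0.024]
ft_force: [-0.1, 0.5, -0.6]
width: 25.5
t 12.35 pos [558.8 343.4 110.8] q [0.532 0.604 1.642 0.002 0.876 0.708] F [-0.1  0.5 -0.6] w 25.5
[[ 0.984 -0.176  0.016]
 [-0.176 -0.984  0.012]
 [ 0.014 -0.014 -1.   ]]
tool shift [ 1.   6.3 82.8] turn [-0.014 -0.014  0.012]
```

View pics/c3.png

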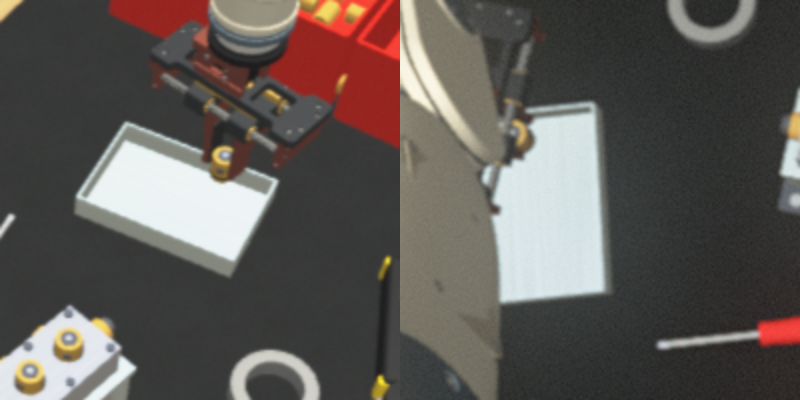

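```bash
python3 -m handwheel '[[[-0.014,-0.014,0.012],[1,6,14],0.2],[[0,0,0],[0,0,18],0.2],[[0,0,0],[0,0,18],0.2],[[0,0,0],[0,0,14],0.2],[[0,0,0],[0,0,10],0.2],[[0,0,0],[0,0,5],0.2],[[0,0,0],[0,0,2],0.2],[[0,0,0],[0,0,0],0.2],[[0,0,0],[0,0,0],0.2],[[0,0,0],[0,0,0],0.2]]'
python3 -c "
from h import *
go([560,338,28])"
```

```text
t: 13.28
ee_pos: [567.6, 337.4, 35.6]
orientation: [-3.119, 0.307, -0.017]
ft_force: [-0.6, 0.1, -1.0]
width: 25.3
t 13.28 pos [567.6 337.4  35.6] q [ 0.518  0.718  1.644 -0.     0.766  0.715] F [-0.6  0.1 -1. ] w 25.3
[[ 0.981 -0.195  0.012]
 [-0.195 -0.981  0.006]
 [ 0.01  -0.009 -1.   ]]
tool shift [-7.7  1.   7.5] turn [-0.008 -0.01  -0.008]
```

```bash
python3 -m handwheel '[[[-0.008,-0.01,-0.008],[-7,1,2],0.2],[[0,0,0],[0,0,2],0.2],[[0,0,0],[0,0,2],0.2],[[0,0,0],[0,0,2],0.2],[[0,0,0],[0,0,1],0.2],[[0,0,0],[0,0,0],0.2],[[0,0,0],[0,0,0],0.44],[[0,0,0],[0,0,0],0.44],[[0,0,0],[0,0,0],0.44],[[0,0,0],[0,0,0],0.44]]'
python3 -c "
from h import *
go([551.6,-8.3,200])"
```

```text
t: 14.12
ee_pos: [561.1, 339.0, 28.1]
orientation: [-3.126, 0.293, -0.004]
ft_force: [0.1, -0.6, 0.6]
width: 38.4
t 14.12 pos [561.1 339.   28.1] q [0.525 0.727 1.649 0.    0.762 0.712] F [ 0.1 -0.6  0.6] w 38.4
[[ 0.983 -0.186  0.003]
 [-0.186 -0.983  0.002]
 [ 0.002 -0.002 -1.   ]]
tool shift [  55.6  342.6 -172.6] turn [-0.002 -0.002  0.002]
```

Up and back towards bore 2.

```bash
python3 -m handwheel '[[[0,0,0],[0,0,-15],0.5],[[0,0,0],[0,0,-25],0.5],[[0,0,0],[0,0,-30],0.5],[[0,0,0],[0,0,-35],0.5],[[0,0,0],[2,12,-33],0.5],[[0,0,0],[5,28,-25],0.5],[[0,0,0],[6,37,-5],0.5],[[0,0,0],[6,37,0],0.5],[[0,0,0],[6,37,0],0.5],[[0,0,0],[6,37,0],0.5]]'
python3 -c "
from h import *
go([551.6,-8.3,200])
a=shot('top','t4.png');b=shot('scene','s4.png')
A=cv2.resize(cv2.imread('pics/s4.png')[50:250,300:500],(400,400));B=cv2.resize(cv2.imread('pics/t4.png')[140:340,80:280],(400,400))
cv2.imwrite('pics/c4.png',cv2.hconcat([A,B]))
spots(b,['valve1_mid','valve2_mid','valve3_mid','tray']);spots(a,['valve1_mid','valve2_mid','valve3_mid','tray'])"
```

```text
t: 14.95
ee_pos: [558.1, 149.0, 215.4]
orientation: [-3.123, 0.277, -0.021]
ft_force: [1.6, -0.4, 0.1]
width: 44.1
t 14.95 pos [558.1 149.  215.4] q [0.239 0.366 1.759 0.002 1.001 0.415] F [ 1.6 -0.4  0.1] w 44.1
[[ 0.984 -0.176  0.014]
 [-0.176 -0.984  0.005]
 [ 0.013 -0.008 -1.   ]]
tool shift [ 21.  156.1  14.5] turn [-0.008 -0.013  0.012]
valve1_mid [(0.6, [341.0, -242.0, 1.0], [154.0, 307.0]), (0.32, [545.0, -58.0, 134.0], [295.0, 256.0])]
valve2_mid [(0.69, [561.0, 44.0, 130.0], [335.0, 222.0]), (0.66, [551.0, -10.0, 132.0], [313.0, 240.0])]
valve3_mid [(0.71, [562.0, 44.0, 131.0], [335.0, 223.0]), (0.69, [564.0, 341.0, 23.0], [407.0, 159.0])]
tray [(0.81, [510.0, 347.0, 2.0], [387.0, 152.0])]
valve1_mid [(0.67, [606.0, -135.0, 158.0], [400.0, 177.0]), (0.55, [550.0, -5.0, 135.0], [326.0, 211.0]), (0.43, [552.0, -323.0, 144.0], [506.0, 210.0])]
valve2_mid [(0.47, [552.0, -6.0, 136.0], [326.0, 209.0])]
valve3_mid [(0.65, [558.0, 41.0, 136.0], [300.0, 206.0])]
tray []
```

View pics/c4.png

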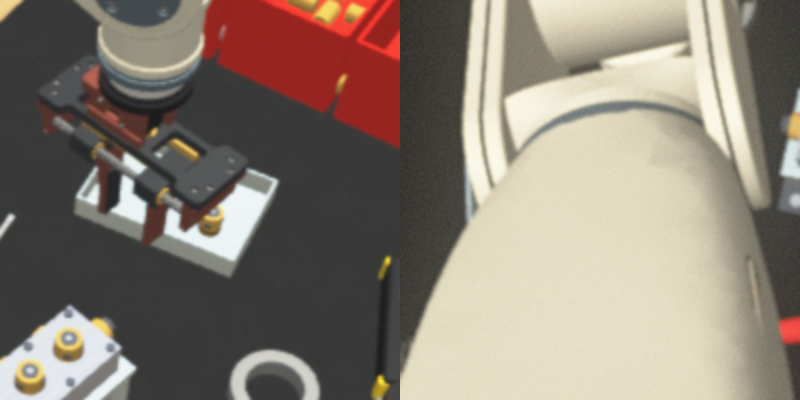

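Valve 1 stands in the tray at about (564,341). Next is valve 2.

```bash
python3 -m handwheel '[[[-0.008,-0.013,-0.012],[5,37,0],0.5],[[0,0,0],[5,37,0],0.5],[[0,0,0],[5,37,0],0.5],[[0,0,0],[3,25,0],0.5],[[0,0,0],[1,10,10],0.5],[[0,0,0],[0,0,18],0.5],[[0,0,0],[0,0,12],0.5],[[0,0,0],[0,0,4],0.5],[[0,0,0],[0,0,0],0.5],[[0,0,0],[0,0,0],0.5]]'
python3 -c "
from h import *
go([551.8,-8.3,141])"
```

```text
t: 16.28
ee_pos: [553.7, 7.9, 164.0]
orientation: [3.133, -0.235, -0.008]
ft_force: [0.2, -0.3, -0.1]
width: 44.2
t 16.28 pos [553.7   7.9 164. ] q [-0.007  0.41   1.834  0.     0.902  0.142] F [ 0.2 -0.3 -0.1] w 44.2
[[ 0.989 -0.149 -0.005]
 [-0.149 -0.989  0.   ]
 [-0.005  0.    -1.   ]]
tool shift [ 0.6 16.3 23. ] turn [0.    0.005 0.039]
```

```bash
python3 -m handwheel '[[[0,0.005,0.039],[1,10,0],0.5],[[0,0,0],[0,6,0],0.5],[[0,0,0],[0,1,0],0.5],[[0,0,0],[0,0,10],0.5],[[0,0,0],[0,0,9],0.5],[[0,0,0],[0,0,3],0.5],[[0,0,0],[0,0,1],0.5],[[0,0,0],[0,0,0],0.5],[[0,0,0],[0,0,0],0.2],[[0,0,0],[0,0,0],0.2]]'
python3 -c "
from h import *
go([551.8,-8.3,141])"
```

```text
t: 17.12
ee_pos: [552.9, -9.1, 140.0]
orientation: [3.127, -0.299, 0.005]
ft_force: [0.3, -0.3, 0.9]
width: 33.8
t 17.12 pos [552.9  -9.1 140. ] q [-3.800e-02  4.420e-01  1.855e+00 -1.000e-03  8.420e-01  1.530e-01] F [ 0.3 -0.3  0.9] w 33.8
[[ 0.982 -0.19   0.003]
 [-0.19  -0.982 -0.   ]
 [ 0.003 -0.    -1.   ]]
tool shift [-1.2 -0.6 -1. ] turn [-0.    -0.003 -0.002]
```

```bash
python3 -m handwheel '[[[0,0,0],[0,0,0],0.2],[[0,0,0],[0,0,0],0.2],[[0,0,0],[0,0,0],0.2],[[0,0,0],[0,0,-8],0.2],[[0,0,0],[0,0,-14],0.2],[[0,0,0],[0,0,-20],0.2],[[0,0,0],[0,0,-20],0.2],[[0,0,0],[-4,-15,-10],0.2],[[0,0,0],[-10,-30,0],0.2],[[0,0,0],[-12,-37,0],0.2]]'
python3 -c "
from h import *
go([510,362,100])"
```

```text
t: 17.95
ee_pos: [543.9, 73.6, 219.1]
orientation: [3.125, -0.31, 0.009]
ft_force: [0.1, 0.9, -1.1]
width: 25.3
t 17.95 pos [543.9  73.6 219.1] q [ 0.114  0.324  1.812 -0.002  1.     0.313] F [ 0.1  0.9 -1.1] w 25.3
[[ 0.98  -0.197  0.005]
 [-0.197 -0.98  -0.001]
 [ 0.005  0.    -1.   ]]
tool shift [ -90.6 -276.2  118.6] turn [ 0.    -0.005 -0.01 ]
```

```bash
python3 -m handwheel '[[[0,-0.005,-0.01],[-12,-37,0],0.2],[[0,0,0],[-12,-37,0],0.2],[[0,0,0],[-12,-37,0],0.2],[[0,0,0],[-12,-37,0],0.2],[[0,0,0],[-12,-37,0],0.2],[[0,0,0],[-12,-37,10],0.2],[[0,0,0],[-8,-24,22],0.2],[[0,0,0],[-3,-10,30],0.2],[[0,0,0],[0,0,25],0.2],[[0,0,0],[0,0,10],0.2]]'
python3 -c "
from h import *
go([510,362,28])"
```

```text
t: 18.78
ee_pos: [512.5, 364.2, 133.8]
orientation: [-3.114, 0.286, -0.03]
ft_force: [-0.4, -0.8, -0.3]
width: 25.3
t 18.78 pos [512.5 364.2 133.8] q [ 0.6    0.538  1.7   -0.002  0.88   0.784] F [-0.4 -0.8 -0.3] w 25.3
[[ 0.983 -0.182  0.021]
 [-0.182 -0.983  0.012]
 [ 0.018 -0.016 -1.   ]]
tool shift [ -3.9   4.3 105.6] turn [-0.016 -0.018  0.005]
```

```bash
python3 -m handwheel '[[[-0.016,-0.018,0.005],[-2,2,15],0.2],[[0,0,0],[-2,2,20],0.2],[[0,0,0],[-2,0,20],0.2],[[0,0,0],[0,0,18],0.2],[[0,0,0],[0,0,14],0.2],[[0,0,0],[0,0,8],0.2],[[0,0,0],[0,0,4],0.2],[[0,0,0],[0,0,1],0.2],[[0,0,0],[0,0,0],0.2],[[0,0,0],[0,0,0],0.2]]'
python3 -c "
from h import *
go([510,362,28])"
```

```text
t: 19.62
ee_pos: [509.1, 361.2, 34.2]
orientation: [-3.126, 0.299, -0.003]
ft_force: [-0.0, 0.0, -1.1]
width: 25.0
t 19.62 pos [509.1 361.2  34.2] q [ 0.598  0.686  1.723 -0.     0.731  0.789] F [-0.   0.  -1.1] w 25.0
[[ 0.982 -0.189  0.002]
 [-0.189 -0.982  0.001]
 [ 0.002 -0.001 -1.   ]]
tool shift [ 0.7 -0.9  6.2] turn [-0.001 -0.002 -0.002]
```

```bash
python3 -m handwheel '[[[0,0,0],[0,0,3],0.2],[[0,0,0],[0,0,2],0.2],[[0,0,0],[0,0,1],0.2],[[0,0,0],[0,0,0.5],0.2],[[0,0,0],[0,0,0],0.44],[[0,0,0],[0,0,0],0.44],[[0,0,0],[0,0,0],0.44],[[0,0,0],[0,0,0],0.44],[[0,0,0],[0,0,-10],0.44],[[0,0,0],[0,0,-20],0.44]]'
python3 -c "
from h import *
go([561.3,40.8,200])"
```

```text
t: 20.45
ee_pos: [508.7, 361.0, 58.1]
orientation: [-3.127, 0.298, -0.002]
ft_force: [0.1, -0.2, -0.1]
width: 38.9
t 20.45 pos [508.7 361.   58.1] q [ 0.598  0.649  1.72  -0.     0.772  0.789] F [ 0.1 -0.2 -0.1] w 38.9
[[ 0.982 -0.189  0.001]
 [-0.189 -0.982  0.   ]
 [ 0.001 -0.    -1.   ]]
tool shift [ 112.4  304.4 -141.9] turn [-0.    -0.001 -0.002]
```

```bash
python3 -m handwheel '[[[0,0,0],[0,0,-35],0.5],[[0,0,0],[0,0,-38],0.5],[[0,0,0],[4,12,-35],0.5],[[0,0,0],[11,30,-20],0.5],[[0,0,0],[13,36,-4],0.5],[[0,0,0],[13,36,0],0.5],[[0,0,0],[13,36,0],0.5],[[0,0,0],[13,36,0],0.5],[[0,0,0],[13,36,0],0.5],[[0,0,0],[13,36,0],0.5]]'
python3 -c "
from h import *
go([561.3,40.8,200])
b=shot('scene','s5.png')
spots(b,['valve1_mid','valve3_mid','tray'])"
```

```text
t: 21.28
ee_pos: [555.2, 88.4, 210.0]
orientation: [-3.12, 0.278, -0.027]
ft_force: [0.6, -0.2, 0.5]
width: 43.7
t 21.28 pos [555.2  88.4 210. ] q [0.134 0.349 1.8   0.006 0.974 0.309] F [ 0.6 -0.2  0.5] w 43.7
[[ 0.984 -0.177  0.018]
 [-0.177 -0.984  0.007]
 [ 0.016 -0.01  -1.   ]]
tool shift [14.3 45.8  9.7] turn [-0.01  -0.016  0.011]
valve1_mid [(0.57, [560.0, 340.0, 23.0], [405.0, 158.0])]
valve3_mid [(0.78, [563.0, 41.0, 129.0], [334.0, 224.0])]
tray [(0.93, [509.0, 347.0, -1.0], [386.0, 153.0])]
```

View pics/s5.png

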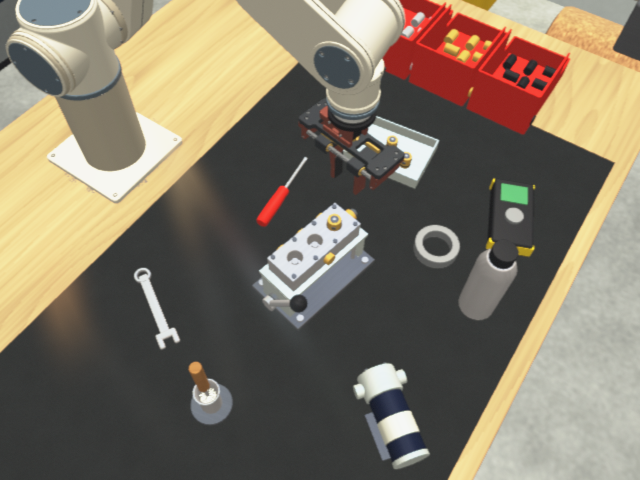

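Both valves stand in the tray at about (406,159) and (391,142). Valve 3 is still raised at (334,222). Next I pick valve 3.

```bash
python3 -m handwheel '[[[-0.01,-0.016,0.011],[6,20,0],0.5],[[0,0,0],[6,18,0],0.5],[[0,0,0],[2,6,10],0.5],[[0,0,0],[0,0,14],0.5],[[0,0,0],[0,0,12],0.5],[[0,0,0],[0,0,6],0.5],[[0,0,0],[0,0,0],0.5],[[0,0,0],[0,0,0],0.5],[[0,0,0],[0,0,0],0.5],[[0,0,0],[0,0,0],0.5]]'
python3 -c "
from h import *
go([561.5,40.8,141])"
```

```text
t: 22.32
ee_pos: [559.7, 55.1, 165.4]
orientation: [-3.126, 0.282, 0.002]
ft_force: [-0.6, 0.1, 0.2]
width: 44.1
t 22.32 pos [559.7  55.1 165.4] q [0.075 0.418 1.818 0.004 0.907 0.253] F [-0.6  0.1  0.2] w 44.1
[[ 0.984 -0.179 -0.001]
 [-0.179 -0.984  0.003]
 [-0.001 -0.003 -1.   ]]
tool shift [ 4.4 13.8 24.3] turn [-0.003  0.001  0.009]
```

```bash
python3 -m handwheel '[[[-0.003,0,0.009],[3,8,0],0.5],[[0,0,0],[1,5,0],0.5],[[0,0,0],[0,1,3],0.5],[[0,0,0],[0,0,9],0.5],[[0,0,0],[0,0,8],0.5],[[0,0,0],[0,0,3],0.5],[[0,0,0],[0,0,1],0.5],[[0,0,0],[0,0,0],0.5],[[0,0,0],[0,0,0],0.2],[[0,0,0],[0,0,0],0.2]]'
python3 -c "
from h import *
go([561.5,40.8,141])"
```

```text
t: 23.15
ee_pos: [561.9, 38.8, 139.8]
orientation: [-3.127, 0.299, -0.001]
ft_force: [-0.6, -0.7, 0.6]
width: 33.9
t 23.15 pos [561.9  38.8 139.8] q [0.048 0.456 1.831 0.    0.855 0.238] F [-0.6 -0.7  0.6] w 33.9
[[ 0.982 -0.189  0.001]
 [-0.189 -0.982  0.   ]
 [ 0.001 -0.    -1.   ]]
tool shift [-0.7 -1.9 -1.2] turn [-0.    -0.001 -0.002]
```

```bash
python3 -m handwheel '[[[0,0,0],[0,0,0],0.2],[[0,0,0],[0,0,0],0.2],[[0,0,0],[0,0,0],0.2],[[0,0,0],[0,0,-8],0.2],[[0,0,0],[0,0,-14],0.2],[[0,0,0],[0,0,-20],0.2],[[0,0,0],[0,0,-20],0.2],[[0,0,0],[-8,-14,-10],0.2],[[0,0,0],[-16,-28,0],0.2],[[0,0,0],[-20,-34,0],0.2]]'
python3 -c "
from h import *
go([460,325,100])"
```

```text
t: 23.98
ee_pos: [534.9, 119.3, 218.9]
orientation: [3.126, -0.31, 0.006]
ft_force: [-0.3, 0.5, -1.2]
width: 25.2
t 23.98 pos [534.9 119.3 218.9] q [ 1.980e-01  3.240e-01  1.813e+00 -1.000e-03  1.001e+00  3.970e-01] F [-0.3  0.5 -1.2] w 25.2
[[ 0.981 -0.196  0.003]
 [-0.196 -0.981 -0.   ]
 [ 0.004 -0.    -1.   ]]
tool shift [-114.3 -186.9  118.5] turn [-0.    -0.004 -0.009]
```

```bash
python3 -m handwheel '[[[0,-0.004,-0.009],[-20,-33,0],0.2],[[0,0,0],[-20,-33,0],0.2],[[0,0,0],[-20,-33,0],0.2],[[0,0,0],[-20,-33,5],0.2],[[0,0,0],[-16,-26,15],0.2],[[0,0,0],[-8,-13,25],0.2],[[0,0,0],[-3,-5,28],0.2],[[0,0,0],[0,0,25],0.2],[[0,0,0],[0,0,15],0.2],[[0,0,0],[0,0,5],0.2]]'
python3 -c "
from h import *
go([460,325,28])"
```

```text
t: 24.82
ee_pos: [461.9, 332.4, 109.6]
orientation: [-3.115, 0.284, -0.025]
ft_force: [0.4, 0.0, -0.7]
width: 25.5
t 24.82 pos [461.9 332.4 109.6] q [0.603 0.501 1.845 0.    0.773 0.784] F [ 0.4  0.  -0.7] w 25.5
[[ 0.983 -0.181  0.017]
 [-0.181 -0.983  0.012]
 [ 0.015 -0.015 -1.   ]]
tool shift [-1.7  8.9 81.5] turn [-0.015 -0.015  0.007]
```

```bash
python3 -m handwheel '[[[-0.015,-0.015,0.007],[-1,5,12],0.2],[[0,0,0],[-1,3,18],0.2],[[0,0,0],[0,1,18],0.2],[[0,0,0],[0,0,14],0.2],[[0,0,0],[0,0,8],0.2],[[0,0,0],[0,0,4],0.2],[[0,0,0],[0,0,2],0.2],[[0,0,0],[0,0,0],0.2],[[0,0,0],[0,0,0],0.2],[[0,0,0],[0,0,0],0.2]]'
python3 -c "
from h import *
go([460,325,28])"
```

```text
t: 25.65
ee_pos: [462.8, 323.8, 34.9]
orientation: [-3.125, 0.304, -0.003]
ft_force: [0.3, -0.2, -0.4]
width: 25.5
t 25.65 pos [462.8 323.8  34.9] q [0.589 0.627 1.86  0.    0.652 0.783] F [ 0.3 -0.2 -0.4] w 25.5
[[ 0.981 -0.192  0.002]
 [-0.192 -0.981  0.001]
 [ 0.001 -0.002 -1.   ]]
tool shift [-3.  -0.6  6.9] turn [-0.002 -0.001 -0.005]
```

```bash
python3 -m handwheel '[[[0,0,0],[-2,0,3],0.2],[[0,0,0],[0,0,2],0.2],[[0,0,0],[0,0,1],0.2],[[0,0,0],[0,0,1],0.2],[[0,0,0],[0,0,0],0.44],[[0,0,0],[0,0,0],0.44],[[0,0,0],[0,0,0],0.44],[[0,0,0],[0,0,0],0.44],[[0,0,0],[0,0,-10],0.44],[[0,0,0],[0,0,-20],0.44]]'
python3 -c "
from h import *
go([600,-136,240])"
```

```text
t: 26.48
ee_pos: [459.8, 323.8, 57.6]
orientation: [3.127, -0.303, -0.0]
ft_force: [0.3, -1.5, -0.2]
width: 39.0
t 26.48 pos [459.8 323.8  57.6] q [0.592 0.586 1.861 0.    0.694 0.786] F [ 0.3 -1.5 -0.2] w 39.0
[[ 0.981 -0.192 -0.   ]
 [-0.192 -0.981 -0.   ]
 [-0.     0.    -1.   ]]
tool shift [ 226.   424.3 -182.4] turn [ 0.     0.    -0.005]
```

```bash
python3 -m handwheel '[[[0,0,0],[0,0,-35],0.6],[[0,0,0],[0,0,-40],0.6],[[0,0,0],[0,0,-40],0.6],[[0,0,0],[6,10,-38],0.6],[[0,0,0],[15,28,-15],0.6],[[0,0,0],[18,35,0],0.6],[[0,0,0],[18,35,0],0.6],[[0,0,0],[18,35,0],0.6],[[0,0,0],[18,35,0],0.6],[[0,0,0],[18,35,0],0.6]]'
python3 -c "
from h import *
go([604,-137.6,240])"
```

```text
t: 27.32
ee_pos: [531.2, 92.3, 248.0]
orientation: [-3.121, 0.283, -0.024]
ft_force: [0.7, -0.4, -0.3]
width: 53.0
t 27.32 pos [531.2  92.3 248. ] q [0.148 0.269 1.815 0.005 1.041 0.327] F [ 0.7 -0.4 -0.3] w 53.0
[[ 0.984 -0.18   0.016]
 [-0.18  -0.984  0.006]
 [ 0.014 -0.009 -1.   ]]
tool shift [112.9 213.1   7.7] turn [-0.009 -0.014  0.007]
```

```bash
python3 -m handwheel '[[[0,0,0],[18,36,0],0.6],[[0,0,0],[18,36,0],0.6],[[0,0,0],[18,36,0],0.6],[[0,0,0],[18,36,0],0.6],[[0,0,0],[18,36,0],0.6],[[0,0,0],[10,20,0],0.6],[[0,0,0],[4,8,0],0.6],[[0,0,0],[0,0,0],0.6],[[0,0,0],[0,0,0],0.6],[[0,0,0],[0,0,0],0.6]]'
python3 -c "
from h import *
go([604,-137.6,157])
b=shot('scene','s6.png');spots(b,['knob','tray','valve1_mid'])"
```

```text
t: 28.15
ee_pos: [596.1, -146.5, 256.4]
orientation: [-3.12, 0.296, -0.037]
ft_force: [-0.0, 0.1, -0.3]
width: 52.6
t 28.15 pos [ 596.1 -146.5  256.4] q [-0.266  0.369  1.649  0.012  1.101 -0.082] F [-0.   0.1 -0.3] w 52.6
[[ 0.982 -0.188  0.024]
 [-0.188 -0.982  0.005]
 [ 0.023 -0.009 -1.   ]]
tool shift [ 3.8 -9.3 99.6] turn [-0.009 -0.023 -0.001]
knob [(0.72, [605.0, -135.0, 157.0], [298.0, 300.0]), (0.17, [553.0, 365.0, 19.0], [408.0, 151.0])]
tray [(0.69, [508.0, 347.0, 2.0], [386.0, 152.0])]
valve1_mid [(0.56, [562.0, 338.0, 23.0], [406.0, 159.0])]
```

View pics/s6.png

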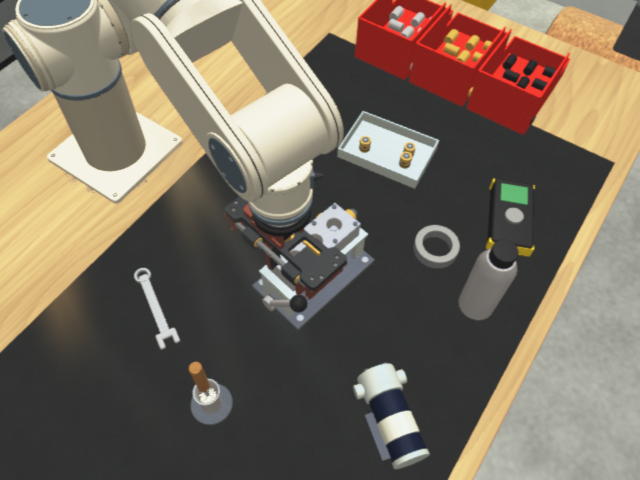

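All three valves stand in the tray; the middle one appears to have been knocked to (409,149) but is still inside. Next is the lever return.

```bash
python3 -m handwheel '[[[-0.009,-0.023,0],[3,-9,0],0.6],[[0,0,0],[1,0,8],0.6],[[0,0,0],[0,0,18],0.6],[[0,0,0],[0,0,20],0.6],[[0,0,0],[0,0,18],0.6],[[0,0,0],[0,0,14],0.6],[[0,0,0],[0,0,9],0.6],[[0,0,0],[0,0,4],0.6],[[0,0,0],[0,0,0],0.6],[[0,0,0],[0,0,0],0.6]]'
python3 -c "
from h import *
fx();go([604,-137.6,157])"
```

```text
t: 29.18
ee_pos: [601.5, -132.1, 159.8]
orientation: [-3.129, 0.278, -0.004]
ft_force: [-0.4, -0.2, -0.0]
width: 53.0
t 29.18 pos [ 601.5 -132.1  159.8] q [-2.360e-01  4.940e-01  1.702e+00  1.000e-03  9.430e-01 -5.900e-02] F [-0.4 -0.2 -0. ] w 53.0
[[ 0.984 -0.176  0.003]
 [-0.176 -0.984  0.   ]
 [ 0.003 -0.001 -1.   ]]
fixture xyz 71.8 -112.1 159.8
t 29.18 pos [ 601.5 -132.1  159.8] q [-2.360e-01  4.940e-01  1.702e+00  1.000e-03  9.430e-01 -5.900e-02] F [-0.4 -0.2 -0. ] w 53.0
[[ 0.984 -0.176  0.003]
 [-0.176 -0.984  0.   ]
 [ 0.003 -0.001 -1.   ]]
tool shift [3.5 5.  2.8] turn [-0.001 -0.003  0.011]
```

```bash
python3 -m handwheel '[[[0,0,0.011],[-4,5,1],0.6],[[0,0,0],[-8,0,-3],0.6],[[0,0,0],[-12,0,-7],0.6],[[0,0,0],[-12,0,-5],0.6],[[0,0,0],[-13,0,-4],0.6],[[0,0,0],[-13,0,-3],0.6],[[0,0,0],[-14,0,-2],0.6],[[0,0,0],[-14,0,0],0.6],[[0,0,0],[-14,0,1],0.6],[[0,0,0],[-14,0,2],0.6]]'
python3 -c "
from h import *
fx();go([604,-137.6,157])"
```

```text
t: 30.02
ee_pos: [489.4, -116.6, 191.7]
orientation: [3.123, -0.3, 0.064]
ft_force: [2.9, -0.7, 0.6]
width: 52.5
t 30.02 pos [ 489.4 -116.6  191.7] q [-0.26   0.282  1.953  0.005  0.866 -0.071] F [ 2.9 -0.7  0.6] w 52.5
[[ 0.981 -0.19   0.04 ]
 [-0.19  -0.982 -0.007]
 [ 0.041 -0.001 -0.999]]
fixture xyz -41.2 -118.0 191.7
t 30.02 pos [ 489.4 -116.6  191.7] q [-0.26   0.282  1.953  0.005  0.866 -0.071] F [ 2.9 -0.7  0.6] w 52.5
[[ 0.981 -0.19   0.04 ]
 [-0.19  -0.982 -0.007]
 [ 0.041 -0.001 -0.999]]
tool shift [114.9  -1.2  39.4] turn [-0.001 -0.041 -0.003]
```

```bash
python3 -m handwheel '[[[0,-0.02,0],[1,0,8],0.6],[[0,-0.02,0],[0,0,8],0.6],[[0,0,0],[-8,0,4],0.6],[[0,0,0],[-10,0,5],0.6],[[0,0,0],[-10,0,5],0.6],[[0,0,0],[-8,0,5],0.6],[[0,0,0],[-7,0,4],0.6],[[0,0,0],[-4,0,2],0.6],[[0,0,0],[-2,0,1],0.6],[[0,0,0],[-2,0,0],0.6]]'
python3 -c "
from h import *
fx();go([460,-107,157])"
```

```text
t: 30.85
ee_pos: [441.5, -108.0, 150.0]
orientation: [3.125, -0.302, 0.024]
ft_force: [7.1, 0.2, -1.1]
width: 52.9
t 30.85 pos [ 441.5 -108.   150. ] q [-2.670e-01  2.960e-01  2.067e+00  1.000e-03  7.640e-01 -7.500e-02] F [ 7.1  0.2 -1.1] w 52.9
[[ 0.981 -0.191  0.015]
 [-0.191 -0.982 -0.003]
 [ 0.015  0.    -1.   ]]
fixture xyz -89.9 -118.5 150.0
t 30.85 pos [ 441.5 -108.   150. ] q [-2.670e-01  2.960e-01  2.067e+00  1.000e-03  7.640e-01 -7.500e-02] F [ 7.1  0.2 -1.1] w 52.9
[[ 0.981 -0.191  0.015]
 [-0.191 -0.982 -0.003]
 [ 0.015  0.    -1.   ]]
tool shift [18.1 -4.5 -6.7] turn [ 0.    -0.015 -0.004]
```

Push firmly into the stop with larger steps to be sure, then measure.

```bash
python3 -m handwheel '[[[0,-0.015,0],[-2,0,-4],0.6],[[0,0,0],[-3,0,-2],0.6],[[0,0,0],[-4,0,0],0.6],[[0,0,0],[-5,0,0],0.6],[[0,0,0],[-5,0,0],0.6],[[0,0,0],[-5,0,0],0.6],[[0,0,0],[-5,0,0],0.6],[[0,0,0],[-5,0,0],0.6],[[0,0,0],[0,0,0],0.6],[[0,0,0],[0,0,0],0.6]]'
python3 -c "
from h import *
fx();go([460,-107,157])"
```

```text
t: 31.68
ee_pos: [440.3, -109.4, 158.9]
orientation: [3.114, -0.304, 0.119]
ft_force: [0.4, -0.2, 0.3]
width: 52.6
t 31.68 pos [ 440.3 -109.4  158.9] q [-0.271  0.255  2.101  0.004  0.709 -0.079] F [ 0.4 -0.2  0.3] w 52.6
[[ 0.978 -0.194  0.075]
 [-0.193 -0.981 -0.018]
 [ 0.077  0.003 -0.997]]
fixture xyz -90.8 -120.1 158.9
t 31.68 pos [ 440.3 -109.4  158.9] q [-0.271  0.255  2.101  0.004  0.709 -0.079] F [ 0.4 -0.2  0.3] w 52.6
[[ 0.978 -0.194  0.075]
 [-0.193 -0.981 -0.018]
 [ 0.077  0.003 -0.997]]
tool shift [18.7 -6.2  3.3] turn [ 0.004 -0.077 -0.006]
```

```bash
python3 -m handwheel '[[[0,-0.02,0],[5,-1,0],0.6],[[0,-0.02,0],[5,-1,0],0.6],[[0,-0.03,0],[0,0,-5],0.6],[[0,0,0],[0,0,-15],0.6],[[0,0,0],[0,0,-20],0.6],[[0,0,0],[0,0,-25],0.6],[[0,0,0],[0,0,-20],0.6],[[0,0,0],[10,30,-8],0.6],[[0,0,0],[15,35,0],0.6],[[0,0,0],[15,35,0],0.6]]'
python3 -c "
from h import *
go([551.5,-323,250])
b=shot('scene','s7.png');a=shot('top','t7.png')
for p in(a,b): spots(p,['knob','tray','valve1_mid','valve2_mid','valve3_mid','brush_grip','brush_tip','stand_floor'])
A=cv2.resize(cv2.imread('pics/s7.png')[180:430,170:420],(400,400));B=cv2.resize(cv2.imread('pics/t7.png')[150:300,380:530],(400,400))
cv2.imwrite('pics/c7.png',cv2.hconcat([A,B]))"
```

```text
t: 32.52
ee_pos: [456.8, -208.8, 249.6]
orientation: [-3.125, 0.292, 0.043]
ft_force: [0.1, -0.2, -0.9]
width: 52.7
t 32.52 pos [ 456.8 -208.8  249.6] q [-0.448  0.231  1.863 -0.008  1.074 -0.258] F [ 0.1 -0.2 -0.9] w 52.7
[[ 0.982 -0.185 -0.027]
 [-0.185 -0.983  0.005]
 [-0.028  0.    -1.   ]]
tool shift [114.2  94.6  -3.6] turn [0.    0.028 0.002]
knob [(0.91, [450.0, -104.0, 156.0], [383.0, 265.0])]
tray [(0.65, [509.0, 346.0, -3.0], [153.0, 244.0])]
valve1_mid [(0.64, [556.0, 340.0, 19.0], [154.0, 219.0])]
valve2_mid []
valve3_mid [(0.5, [459.0, 327.0, 20.0], [157.0, 267.0])]
brush_grip [(0.74, [552.0, -3.0, 133.0], [325.0, 209.0])]
brush_tip [(0.35, [529.0, -124.0, 45.0], [387.0, 232.0])]
stand_floor []
knob [(0.97, [447.0, -105.0, 155.0], [234.0, 242.0]), (0.45, [340.0, -240.0, -4.0], [155.0, 307.0]), (0.27, [554.0, -10.0, 1.0], [314.0, 275.0])]
tray [(0.78, [508.0, 348.0, 2.0], [386.0, 151.0])]
valve1_mid [(0.7, [564.0, 336.0, 21.0], [406.0, 161.0])]
valve2_mid [(0.43, [553.0, 368.0, 19.0], [408.0, 150.0]), (0.2, [532.0, -122.0, 43.0], [270.0, 302.0]), (0.17, [552.0, -319.0, 8.0], [213.0, 401.0])]
valve3_mid [(0.63, [463.0, 328.0, 13.0], [365.0, 146.0])]
brush_grip [(0.6, [553.0, -323.0, 147.0], [200.0, 377.0])]
brush_tip [(0.72, [551.0, -320.0, 6.0], [212.0, 401.0])]
stand_floor [(0.9, [551.0, -319.0, 8.0], [213.0, 401.0])]
```

View pics/c7.png

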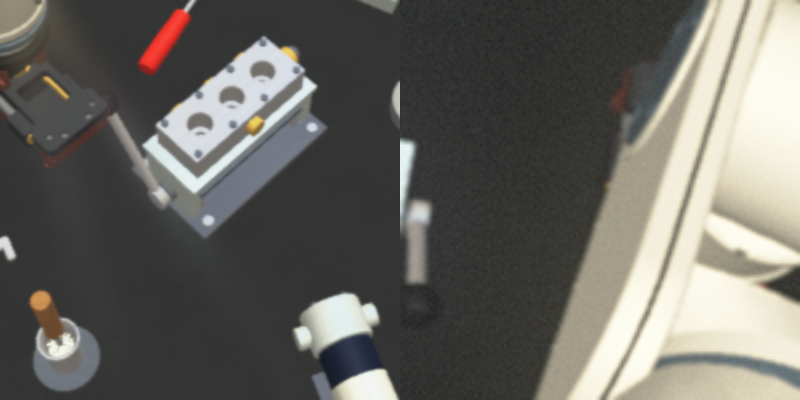

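```bash
python3 -m handwheel '[[[0,0.028,0],[20,17,0],0.6],[[0,0,0],[25,20,0],0.6],[[0,0,0],[28,23,0],0.6],[[0,0,0],[22,18,0],0.6],[[0,0,0],[12,10,0],0.6],[[0,0,0],[6,5,0],0.6],[[0,0,0],[0,0,0],0.6],[[0,0,0],[0,0,0],0.6],[[0,0,0],[0,0,0],0.6],[[0,0,0],[0,0,0],0.6]]'
python3 -c "
from h import *
go([551.5,-322,132])"
```

```text
t: 34.25
ee_pos: [552.1, -323.2, 247.1]
orientation: [-3.126, 0.293, 0.002]
ft_force: [0.3, 0.1, 0.2]
width: 52.6
t 34.25 pos [ 552.1 -323.2  247.1] q [-5.490e-01  4.280e-01  1.580e+00  1.000e-03  1.135e+00 -3.620e-01] F [0.3 0.1 0.2] w 52.6
[[ 0.983 -0.186 -0.001]
 [-0.186 -0.983  0.002]
 [-0.001 -0.001 -1.   ]]
tool shift [ -0.7  -0.9 115.1] turn [-0.001  0.001  0.001]
```

```bash
python3 -m handwheel '[[[0,0,0],[-0.5,-1,10],0.6],[[0,0,0],[0,0,15],0.6],[[0,0,0],[0,0,18],0.6],[[0,0,0],[0,0,18],0.6],[[0,0,0],[0,0,18],0.6],[[0,0,0],[0,0,14],0.6],[[0,0,0],[0,0,8],0.6],[[0,0,0],[0,0,4],0.6],[[0,0,0],[0,0,2],0.6],[[0,0,0],[0,0,0],0.6]]'
python3 -c "
from h import *
go([551.5,-322,132])"
```

```text
t: 35.08
ee_pos: [548.1, -315.3, 134.8]
orientation: [-3.127, 0.287, 0.002]
ft_force: [-0.6, 0.3, 0.0]
width: 52.6
t 35.08 pos [ 548.1 -315.3  134.8] q [-5.410e-01  5.500e-01  1.673e+00  1.000e-03  9.200e-01 -3.590e-01] F [-0.6  0.3  0. ] w 52.6
[[ 0.983 -0.182 -0.001]
 [-0.182 -0.983  0.002]
 [-0.001 -0.002 -1.   ]]
tool shift [4.5 6.  2.8] turn [-0.002  0.001  0.006]
```

```bash
python3 -m handwheel '[[[-0.002,0.001,0.006],[3,4,1],0.6],[[0,0,0],[1,2,1],0.6],[[0,0,0],[0,0.5,0],0.6],[[0,0,0],[0,0,0],0.6],[[0,0,0],[0,0,0],0.1],[[0,0,0],[0,0,0],0.1],[[0,0,0],[0,0,0],0.1],[[0,0,0],[0,0,0],0.1],[[0,0,0],[0,0,0],0.1],[[0,0,0],[0,0,0],0.1]]'
python3 -c "
from h import *
go([551.5,-322,132])
b=shot('scene','s8.png');a=shot('top','t8.png')
A=cv2.resize(cv2.imread('pics/s8.png')[280:430,140:290],(400,400));B=cv2.resize(cv2.imread('pics/t8.png')[150:300,420:570],(400,400))
cv2.imwrite('pics/c8.png',cv2.hconcat([A,B]))"
```

```text
t: 35.92
ee_pos: [553.3, -324.7, 136.7]
orientation: [3.124, -0.297, 0.009]
ft_force: [0.0, -0.3, 0.3]
width: 19.6
t 35.92 pos [ 553.3 -324.7  136.7] q [-5.490e-01  5.560e-01  1.656e+00 -1.000e-03  9.220e-01 -3.590e-01] F [ 0.  -0.3  0.3] w 19.6
[[ 0.982 -0.189  0.006]
 [-0.189 -0.982 -0.004]
 [ 0.006  0.003 -1.   ]]
tool shift [-2.3 -2.3  4.7] turn [ 0.003 -0.006 -0.001]
```

View pics/c8.png

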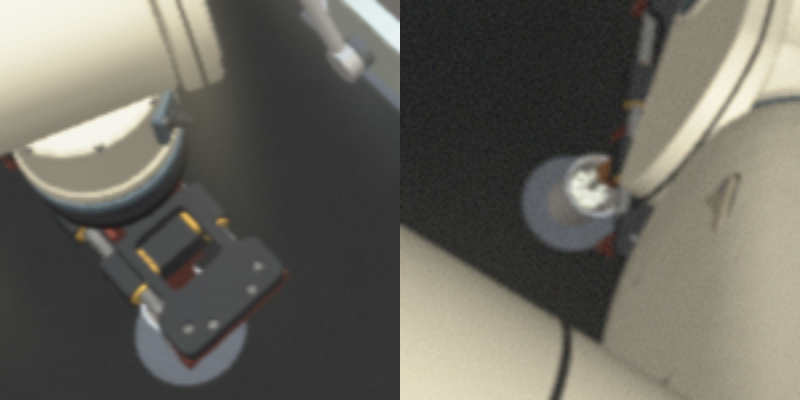

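```bash
python3 -m handwheel '[[[0.003,-0.006,0],[0,0,-8],0.1],[[0,0,0],[0,0,-14],0.1],[[0,0,0],[0,0,-20],0.1],[[0,0,0],[0,0,-20],0.1],[[0,0,0],[0,0,-20],0.1],[[0,0,0],[0,0,-20],0.1],[[0,0,0],[0,0,-20],0.1],[[0,0,0],[0,0,-18],0.1],[[0,0,0],[0,0,-8],0.1],[[0,0,0],[0,0,0],0.1]]'
python3 -c "
from h import *
go([542,-57.7,295])
b=shot('scene','s9.png');a=shot('top','t9.png')
for p in(a,b): spots(p,['brush_grip','brush_tip'])
A=cv2.resize(cv2.imread('pics/s9.png')[280:430,110:260],(400,400));B=cv2.resize(cv2.imread('pics/t9.png')[150:300,420:570],(400,400))
cv2.imwrite('pics/c9.png',cv2.hconcat([A,B]))"
```

```text
t: 36.85
ee_pos: [552.0, -323.7, 293.7]
orientation: [-3.124, 0.297, 0.011]
ft_force: [0.3, -0.3, -0.7]
width: 19.7
t 36.85 pos [ 552.  -323.7  293.7] q [-5.490e-01  3.880e-01  1.532e+00  1.000e-03  1.230e+00 -3.600e-01] F [ 0.3 -0.3 -0.7] w 19.7
[[ 0.982 -0.188 -0.006]
 [-0.188 -0.982  0.004]
 [-0.007 -0.003 -1.   ]]
tool shift [ -59.9 -259.4   -0. ] turn [-0.003  0.007 -0.001]
brush_grip [(0.75, [550.0, -324.0, 299.0], [541.0, 188.0])]
brush_tip [(0.82, [552.0, -319.0, 167.0], [508.0, 207.0])]
brush_grip [(0.3, [552.0, -320.0, 10.0], [212.0, 401.0])]
brush_tip [(0.34, [550.0, -319.0, 166.0], [198.0, 369.0])]
```

View pics/c9.png

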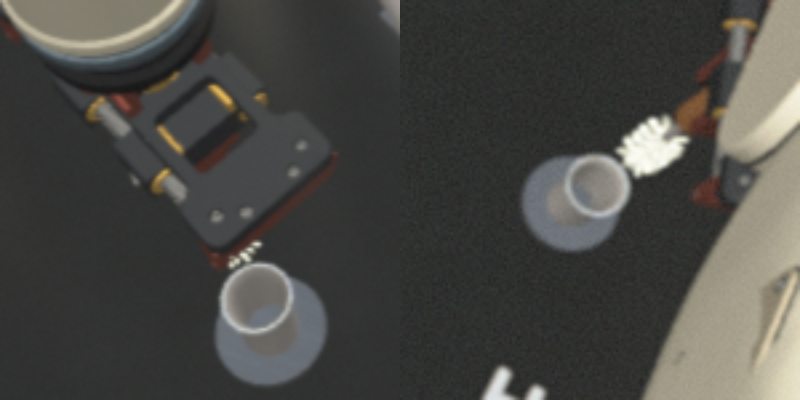

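```bash
python3 -m handwheel '[[[0,0.007,0],[-4,-18,0],0.1],[[0,0,0],[-8,-34,0],0.1],[[0,0,0],[-8,-36,0],0.1],[[0,0,0],[-8,-36,0],0.1],[[0,0,0],[-8,-36,0],0.1],[[0,0,0],[-8,-34,0],0.1],[[0,0,0],[-5,-24,0],0.1],[[0,0,0],[-3,-12,0],0.1],[[0,0,0],[0,-4,0],0.1],[[0,0,0],[0,0,0],0.1]]'
python3 -c "
from h import *
go([543.3,-62,294])
b=shot('scene','s10.png');a=shot('top','t10.png')
for p in(a,b): spots(p,['brush_grip','brush_tip'])
A=cv2.resize(cv2.imread('pics/s10.png')[180:330,220:370],(400,400));B=cv2.resize(cv2.imread('pics/t10.png')[130:280,280:430],(400,400))
cv2.imwrite('pics/c10.png',cv2.hconcat([A,B]))"
```

```text
t: 37.98
ee_pos: [538.8, -73.7, 280.7]
orientation: [-3.118, 0.302, 0.033]
ft_force: [1.2, 0.4, -0.5]
width: 19.7
t 37.98 pos [538.8 -73.7 280.7] q [-0.162  0.257  1.749  0.008  1.157  0.028] F [ 1.2  0.4 -0.5] w 19.7
[[ 0.981 -0.192 -0.02 ]
 [-0.192 -0.981  0.011]
 [-0.022 -0.007 -1.   ]]
tool shift [  1.9 -12.5 -13.2] turn [-0.007  0.022 -0.005]
brush_grip []
brush_tip []
brush_grip [(0.57, [562.0, 339.0, 20.0], [406.0, 160.0])]
brush_tip [(0.97, [535.0, -69.0, 153.0], [287.0, 253.0])]
```

View pics/c10.png

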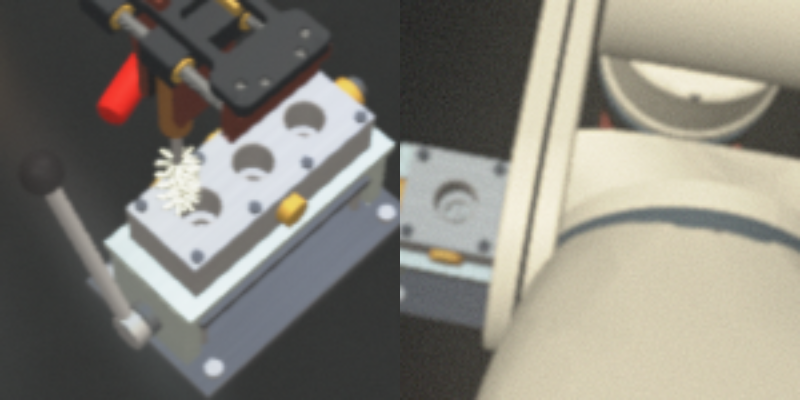

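```bash
python3 -m handwheel '[[[-0.007,0.022,-0.005],[1,-8,-5],0.1],[[0,0,0],[1,-4,-3],0.1],[[0,0,0],[0,0,0],0.1],[[0,0,0],[0,0,0],0.1],[[0,0,0],[0,0,0],0.1],[[0,0,0],[0,0,0],0.1],[[0,0,0],[0,0,0],0.1],[[0,0,0],[0,0,0],0.1],[[0,0,0],[0,0,0],0.1],[[0,0,0],[0,0,0],0.1]]'
python3 -c "
from h import *
go([542.8,-61.2,285])
b=shot('scene','s11.png')
for p in(b,): spots(p,['brush_tip'])
print(proj(b,[[542.3,-57.6,155],[542.3,-57.6,130]]))
A=cv2.resize(cv2.imread('pics/s11.png')[180:330,220:370],(600,600));
cv2.imwrite('pics/c11.png',A)"
```

```text
t: 39.12
ee_pos: [544.2, -65.4, 290.5]
orientation: [3.125, -0.304, 0.007]
ft_force: [0.7, -0.3, -0.8]
width: 19.5
t 39.12 pos [544.2 -65.4 290.5] q [-0.14   0.241  1.746 -0.002  1.15   0.054] F [ 0.7 -0.3 -0.8] w 19.5
[[ 0.981 -0.193  0.004]
 [-0.193 -0.981 -0.002]
 [ 0.004  0.001 -1.   ]]
tool shift [-2.2 -3.8  5.5] turn [ 0.001 -0.004 -0.006]
brush_tip [(0.98, [548.0, -65.0, 162.0], [294.0, 252.0])]
[[293.95787041 249.42004084]
 [294.21288313 256.67537113]]
```

View pics/c11.png

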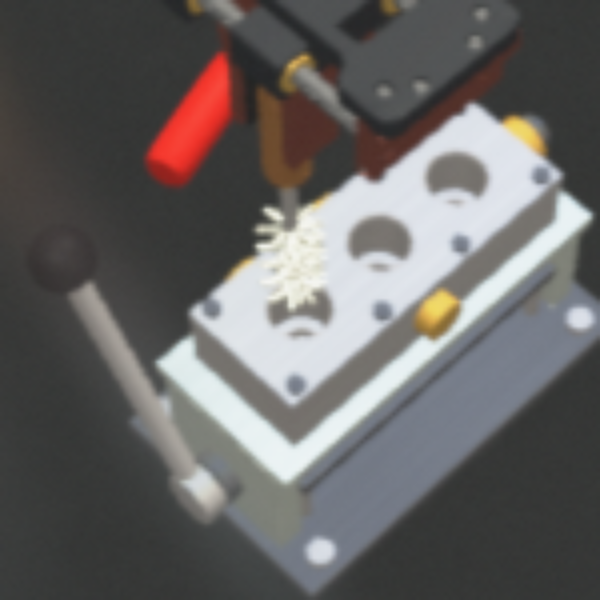

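```bash
python3 -m handwheel '[[[0,-0.004,-0.006],[-2,-4,5],0.1],[[0,0,0],[0,0,8],0.1],[[0,0,0],[0,0,8],0.1],[[0,0,0],[0,0,3],0.1],[[0,0,0],[0,0,0],0.1],[[0,0,0],[0,0,0],0.1],[[0,0,0],[0,0,0],0.1],[[0,0,0],[0,0,0],0.1],[[0,0,0],[0,0,0],0.1],[[0,0,0],[0,0,0],0.1]]'
python3 -c "
from h import *
go([542.8,-61.2,265])
b=shot('scene','s12.png')
r=ctrl.spot_point(b,'brush_tip')
for d in r[:1]:
  X=w(b,d['position']);uv=proj(b,X)[0];print(d['score'],X.round(1),uv.round(1),ray(b,uv,ctrl.get_obs()['ee_pos'][2]-128.7).round(1))
A=cv2.resize(cv2.imread('pics/s12.png')[180:330,220:370],(600,600));
cv2.imwrite('pics/c12.png',A)"
```

```text
t: 40.05
ee_pos: [542.5, -60.6, 263.0]
orientation: [3.127, -0.294, -0.003]
ft_force: [0.3, 0.3, -1.1]
width: 19.7
t 40.05 pos [542.5 -60.6 263. ] q [-1.320e-01  2.700e-01  1.775e+00 -1.000e-03  1.098e+00  5.600e-02] F [ 0.3  0.3 -1.1] w 19.7
[[ 0.982 -0.186 -0.002]
 [-0.186 -0.982 -0.001]
 [-0.002  0.001 -1.   ]]
tool shift [ 0.4  0.6 -2. ] turn [0.001 0.002 0.001]
0.69 [543.1 -61.4 134. ] [293.3 257.3] [543.2 -61.5 134.3]
```

View pics/c12.png

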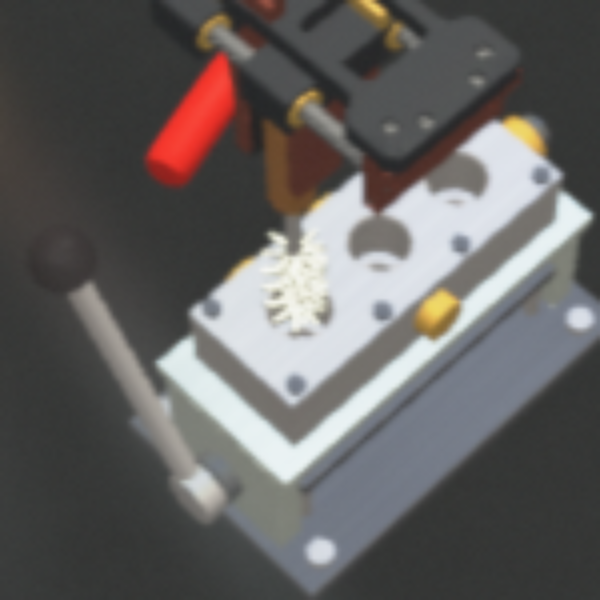

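```bash
python3 -m handwheel '[[[0,0.002,0],[0,-0.5,3],0.1],[[0,0,0],[0,0,4],0.1],[[0,0,0],[0,0,4],0.1],[[0,0,0],[0,0,4],0.1],[[0,0,0],[0,0,2],0.1],[[0,0,0],[0,0,0],0.1],[[0,0,0],[0,0,0],0.1],[[0,0,0],[0,0,0],0.1],[[0,0,0],[0,0,0],0.1],[[0,0,0],[0,0,0],0.1]]'
python3 -c "
from h import *
go([542.8,-60.2,227])"
```

```text
t: 40.98
ee_pos: [542.4, -60.0, 244.0]
orientation: [3.126, -0.294, 0.0]
ft_force: [0.5, 0.3, -1.5]
width: 19.3
t 40.98 pos [542.4 -60.  244. ] q [-0.131  0.291  1.794 -0.002  1.056  0.057] F [ 0.5  0.3 -1.5] w 19.3
[[ 0.982 -0.186  0.   ]
 [-0.186 -0.982 -0.001]
 [ 0.     0.001 -1.   ]]
tool shift [ 0.4  0.1 17. ] turn [ 0.001 -0.     0.001]
```

```bash
python3 -m handwheel '[[[0,0,0],[0,0,4],0.1],[[0,0,0],[0,0,4],0.1],[[0,0,0],[0,0,3],0.1],[[0,0,0],[0,0,2],0.1],[[0,0,0],[0,0,1.5],0.1],[[0,0,0],[0,0,1.5],0.1],[[0,0,0],[0,0,1.5],0.1],[[0,0,0],[0,0,1],0.1],[[0,0,0],[0,0,0],0.1],[[0,0,0],[0,0,0],0.1]]'
python3 -c "
from h import *
go([542.8,-60.2,227])"
```

```text
t: 41.82
ee_pos: [543.4, -60.1, 227.2]
orientation: [3.126, -0.294, 0.004]
ft_force: [0.8, 0.3, -1.1]
width: 19.8
t 41.82 pos [543.4 -60.1 227.2] q [-0.131  0.312  1.809 -0.002  1.018  0.057] F [ 0.8  0.3 -1.1] w 19.8
[[ 0.982 -0.186  0.002]
 [-0.186 -0.982 -0.002]
 [ 0.003  0.001 -1.   ]]
tool shift [-0.5  0.2  0.2] turn [ 0.001 -0.003  0.001]
```

```bash
python3 -m handwheel '[[[0,0,0],[0,0,1.5],0.1],[[0,0,0],[0,0,1.5],0.1],[[0,0,0],[0,0,1.5],0.1],[[0,0,0],[0,0,1.5],0.1],[[0,0,0],[0,0,1.5],0.1],[[0,0,0],[0,0,0],0.1],[[0,0,0],[0,0,0],0.1],[[0,0,0],[0,0,0],0.1],[[0,0,0],[0,0,0],0.1],[[0,0,0],[0,0,0],0.1]]'
python3 -c "
from h import *
go([542.8,-60.2,227])"
```

```text
t: 42.65
ee_pos: [544.2, -60.1, 226.5]
orientation: [3.126, -0.294, 0.008]
ft_force: [-1.5, 1.0, 5.3]
width: 19.5
t 42.65 pos [544.2 -60.1 226.5] q [-1.310e-01  3.130e-01  1.809e+00 -1.000e-03  1.015e+00  5.700e-02] F [-1.5  1.   5.3] w 19.5
[[ 0.982 -0.186  0.005]
 [-0.186 -0.983 -0.002]
 [ 0.005  0.001 -1.   ]]
tool shift [-1.4  0.3 -0.5] turn [ 0.001 -0.005  0.001]
```

```bash
python3 -m handwheel '[[[0,-0.005,0],[-1,0,-5],0.1],[[0,0,0],[0,0,-7],0.1],[[0,0,0],[0,0,-7],0.1],[[0,0,0],[0,0,-6],0.1],[[0,0,0],[0,0,-4],0.1],[[0,0,0],[0,0,-1],0.1],[[0,0,0],[0,0,0],0.1],[[0,0,0],[0,0,0],0.1],[[0,0,0],[0,0,0],0.1],[[0,0,0],[0,0,0],0.1]]'
python3 -c "
from h import *
go([542.8,-60.2,258])"
```

```text
t: 43.48
ee_pos: [543.1, -59.9, 259.6]
orientation: [3.127, -0.294, -0.001]
ft_force: [0.2, -0.8, -0.3]
width: 19.9
t 43.48 pos [543.1 -59.9 259.6] q [-1.310e-01  2.740e-01  1.778e+00 -1.000e-03  1.090e+00  5.700e-02] F [ 0.2 -0.8 -0.3] w 19.9
[[ 0.983 -0.186 -0.001]
 [-0.186 -0.983 -0.001]
 [-0.     0.001 -1.   ]]
tool shift [-0.3  0.3  1.6] turn [0.001 0.    0.001]
```

```bash
python3 -m handwheel '[[[0,0,0],[0,0,5],0.1],[[0,0,0],[0,0,7],0.1],[[0,0,0],[0,0,7],0.1],[[0,0,0],[0,0,6],0.1],[[0,0,0],[0,0,3],0.1],[[0,0,0],[0,0,2],0.1],[[0,0,0],[0,0,1.5],0.1],[[0,0,0],[0,0,1.5],0.1],[[0,0,0],[0,0,1.5],0.1],[[0,0,0],[0,0,1.5],0.1]]'
python3 -c "
from h import *
go([542.8,-60.2,258])"
```

```text
t: 44.32
ee_pos: [543.0, -59.8, 226.4]
orientation: [3.127, -0.294, -0.004]
ft_force: [-4.6, 0.4, 14.3]
width: 19.5
t 44.32 pos [543.  -59.8 226.4] q [-1.310e-01  3.150e-01  1.807e+00 -1.000e-03  1.022e+00  5.700e-02] F [-4.6  0.4 14.3] w 19.5
[[ 0.983 -0.186 -0.002]
 [-0.186 -0.983 -0.001]
 [-0.002  0.001 -1.   ]]
tool shift [ -0.2   0.4 -31.5] turn [0.001 0.002 0.001]
```

```bash
python3 -m handwheel '[[[0,0,0],[0,0,-6],0.1],[[0,0,0],[0,0,-12],0.1],[[0,0,0],[0,0,-14],0.1],[[0,0,0],[0,0,-10],0.1],[[0,0,0],[0,0,-5],0.1],[[0,0,0],[0,0,0],0.1],[[0,0,0],[0,-15,0],0.1],[[0,0,0],[0,-20,0],0.1],[[0,0,0],[0,-9,0],0.1],[[0,0,0],[0,-2,0],0.1]]'
python3 -c "
from h import *
go([552.4,-10.8,265])"
```

```text
t: 45.15
ee_pos: [551.5, -14.2, 274.3]
orientation: [3.126, -0.297, -0.006]
ft_force: [-0.9, -0.0, -0.4]
width: 19.6
t 45.15 pos [551.5 -14.2 274.3] q [-4.700e-02  2.680e-01  1.750e+00 -1.000e-03  1.127e+00  1.430e-01] F [-0.9 -0.  -0.4] w 19.6
[[ 0.982 -0.188 -0.004]
 [-0.188 -0.982 -0.001]
 [-0.004  0.002 -1.   ]]
tool shift [ 0.3 -3.5  9.2] turn [ 0.002  0.004 -0.001]
```

```bash
python3 -m handwheel '[[[0.002,0.004,0],[0,-3,2],0.1],[[0,0,0],[0,0,4],0.1],[[0,0,0],[0,0,2],0.1],[[0,0,0],[0,0,0],0.1],[[0,0,0],[0,0,0],0.1],[[0,0,0],[0,0,0],0.1],[[0,0,0],[0,0,0],0.1],[[0,0,0],[0,0,0],0.1],[[0,0,0],[0,0,0],0.1],[[0,0,0],[0,0,0],0.1]]'
python3 -c "
from h import *
go([552.4,-10.8,258])
b=shot('scene','s13.png')
A=cv2.resize(cv2.imread('pics/s13.png')[180:330,220:370],(600,600));
spots(b,['brush_tip'])
cv2.imwrite('pics/c13.png',A)"
```

```text
t: 45.98
ee_pos: [550.9, -13.2, 263.7]
orientation: [3.127, -0.297, -0.003]
ft_force: [-0.0, 0.1, -0.3]
width: 19.7
t 45.98 pos [550.9 -13.2 263.7] q [-4.500e-02  2.780e-01  1.763e+00 -1.000e-03  1.103e+00  1.450e-01] F [-0.   0.1 -0.3] w 19.7
[[ 0.982 -0.189 -0.002]
 [-0.189 -0.982 -0.   ]
 [-0.002  0.001 -1.   ]]
tool shift [ 1.  -2.6  5.7] turn [ 0.001  0.002 -0.001]
brush_tip [(0.63, [552.0, -10.0, 136.0], [314.0, 239.0]), (0.63, [548.0, -12.0, -5.0], [311.0, 276.0])]
```

View pics/c13.png

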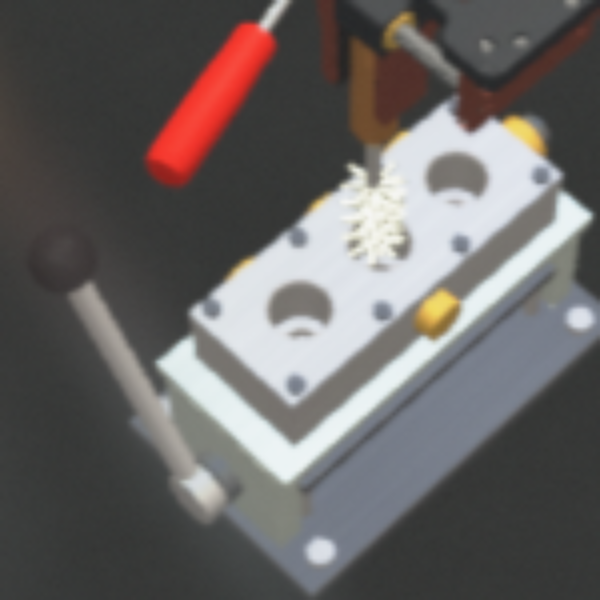

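```bash
python3 -m handwheel '[[[0,0.002,0],[1,-2.5,0],0.1],[[0,0,0],[0,0,0],0.1],[[0,0,0],[0,0,4],0.1],[[0,0,0],[0,0,5],0.1],[[0,0,0],[0,0,5],0.1],[[0,0,0],[0,0,4],0.1],[[0,0,0],[0,0,2],0.1],[[0,0,0],[0,0,0],0.1],[[0,0,0],[0,0,0],0.1],[[0,0,0],[0,0,0],0.1]]'
python3 -c "
from h import *
go([552.4,-10.8,227])"
```

```text
t: 46.92
ee_pos: [552.1, -10.4, 240.6]
orientation: [3.127, -0.297, -0.002]
ft_force: [-0.7, -0.8, -0.6]
width: 19.3
t 46.92 pos [552.1 -10.4 240.6] q [-4.000e-02  3.050e-01  1.783e+00 -1.000e-03  1.055e+00  1.500e-01] F [-0.7 -0.8 -0.6] w 19.3
[[ 0.982 -0.188 -0.001]
 [-0.188 -0.982 -0.001]
 [-0.001  0.001 -1.   ]]
tool shift [ 0.4  0.3 13.6] turn [ 0.001  0.001 -0.001]
```

```bash
python3 -m handwheel '[[[0,0,0],[0,0,4],0.1],[[0,0,0],[0,0,4],0.1],[[0,0,0],[0,0,2],0.1],[[0,0,0],[0,0,1.5],0.1],[[0,0,0],[0,0,1.5],0.1],[[0,0,0],[0,0,1.5],0.1],[[0,0,0],[0,0,1.5],0.1],[[0,0,0],[0,0,1.5],0.1],[[0,0,0],[0,0,1.5],0.1],[[0,0,0],[0,0,1.5],0.1]]'
python3 -c "
from h import *
go([552.4,-10.8,227])"
```

```text
t: 47.75
ee_pos: [553.0, -10.4, 226.5]
orientation: [3.127, -0.297, 0.002]
ft_force: [-4.0, -1.3, 12.1]
width: 19.8
t 47.75 pos [553.  -10.4 226.5] q [-4.000e-02  3.230e-01  1.795e+00 -1.000e-03  1.023e+00  1.500e-01] F [-4.  -1.3 12.1] w 19.8
[[ 0.982 -0.188  0.001]
 [-0.188 -0.982 -0.001]
 [ 0.001  0.001 -1.   ]]
tool shift [-0.5  0.5 -0.5] turn [ 0.001 -0.001 -0.001]
```

Contact at the bottom. Up to the mouth, then down again.

```bash
python3 -m handwheel '[[[0,0,0],[0,0,-5],0.1],[[0,0,0],[0,0,-7],0.1],[[0,0,0],[0,0,-7],0.1],[[0,0,0],[0,0,-6],0.1],[[0,0,0],[0,0,-4],0.1],[[0,0,0],[0,0,-1],0.1],[[0,0,0],[0,0,0],0.1],[[0,0,0],[0,0,0],0.1],[[0,0,0],[0,0,0],0.1],[[0,0,0],[0,0,0],0.1]]'
python3 -c "
from h import *
go([552.4,-10.8,258])"
```

```text
t: 48.58
ee_pos: [553.4, -10.4, 260.1]
orientation: [3.127, -0.297, 0.005]
ft_force: [0.1, 0.5, -0.5]
width: 19.7
t 48.58 pos [553.4 -10.4 260.1] q [-4.000e-02  2.830e-01  1.765e+00 -1.000e-03  1.091e+00  1.500e-01] F [ 0.1  0.5 -0.5] w 19.7
[[ 0.982 -0.188  0.003]
 [-0.188 -0.982 -0.001]
 [ 0.003  0.    -1.   ]]
tool shift [-0.9  0.6  2.1] turn [ 0.    -0.003 -0.001]
```

```bash
python3 -m handwheel '[[[0,0,0],[0,0,5],0.1],[[0,0,0],[0,0,7],0.1],[[0,0,0],[0,0,7],0.1],[[0,0,0],[0,0,6],0.1],[[0,0,0],[0,0,3],0.1],[[0,0,0],[0,0,2],0.1],[[0,0,0],[0,0,1.5],0.1],[[0,0,0],[0,0,1.5],0.1],[[0,0,0],[0,0,1.5],0.1],[[0,0,0],[0,0,1.5],0.1]]'
python3 -c "
from h import *
go([552.4,-10.8,258])"
```

```text
t: 49.42
ee_pos: [553.3, -10.3, 226.5]
orientation: [3.127, -0.297, 0.002]
ft_force: [-4.2, -0.2, 14.5]
width: 19.6
t 49.42 pos [553.3 -10.3 226.5] q [-4.000e-02  3.230e-01  1.794e+00 -1.000e-03  1.023e+00  1.500e-01] F [-4.2 -0.2 14.5] w 19.6
[[ 0.982 -0.188  0.001]
 [-0.188 -0.982 -0.001]
 [ 0.001  0.001 -1.   ]]
tool shift [ -0.8   0.7 -31.5] turn [ 0.001 -0.001 -0.001]
```

Bore 2 done. Lift and go to bore 3, TCP target (561.8, 38.5).

```bash
python3 -m handwheel '[[[0,0,0],[0,0,-6],0.1],[[0,0,0],[0,0,-12],0.1],[[0,0,0],[0,0,-14],0.1],[[0,0,0],[0,0,-10],0.1],[[0,0,0],[0,0,-5],0.1],[[0,0,0],[0,0,0],0.1],[[0,0,0],[0,-15,0],0.1],[[0,0,0],[0,-20,0],0.1],[[0,0,0],[0,-11,0],0.1],[[0,0,0],[0,-4,0],0.1]]'
python3 -c "
from h import *
go([561.8,38.4,265])"
```

```text
t: 50.25
ee_pos: [562.5, 39.1, 274.6]
orientation: [3.126, -0.301, 0.0]
ft_force: [-0.1, -0.3, -0.2]
width: 19.6
t 50.25 pos [562.5  39.1 274.6] q [ 4.900e-02  2.850e-01  1.726e+00 -1.000e-03  1.131e+00  2.410e-01] F [-0.1 -0.3 -0.2] w 19.6
[[ 0.982 -0.191 -0.   ]
 [-0.191 -0.982 -0.001]
 [ 0.     0.001 -1.   ]]
tool shift [-0.5  0.8  9.6] turn [ 0.001 -0.    -0.003]
```

```bash
python3 -m handwheel '[[[0,0,0],[0,0,3],0.1],[[0,0,0],[0,0,5],0.1],[[0,0,0],[0,0,2],0.1],[[0,0,0],[0,0,0],0.1],[[0,0,0],[0,0,0],0.1],[[0,0,0],[0,0,0],0.1],[[0,0,0],[0,0,0],0.1],[[0,0,0],[0,0,0],0.1],[[0,0,0],[0,0,0],0.1],[[0,0,0],[0,0,0],0.1]]'
python3 -c "
from h import *
go([561.8,38.4,258])
b=shot('scene','s14.png')
A=cv2.resize(cv2.imread('pics/s14.png')[150:300,260:410],(600,600));
spots(b,['brush_tip'])
cv2.imwrite('pics/c14.png',A)"
```

```text
t: 51.08
ee_pos: [561.4, 37.2, 261.6]
orientation: [3.124, -0.301, -0.005]
ft_force: [0.2, 0.1, 0.1]
width: 19.7
t 51.08 pos [561.4  37.2 261.6] q [ 0.046  0.298  1.739 -0.002  1.108  0.239] F [0.2 0.1 0.1] w 19.7
[[ 0.982 -0.191 -0.003]
 [-0.191 -0.982 -0.002]
 [-0.003  0.003 -1.   ]]
tool shift [ 0.2 -1.3  3.6] turn [ 0.003  0.003 -0.003]
brush_tip [(0.71, [563.0, 39.0, 133.0], [334.0, 224.0]), (0.58, [345.0, -243.0, -1.0], [156.0, 309.0])]
```

View pics/c14.png

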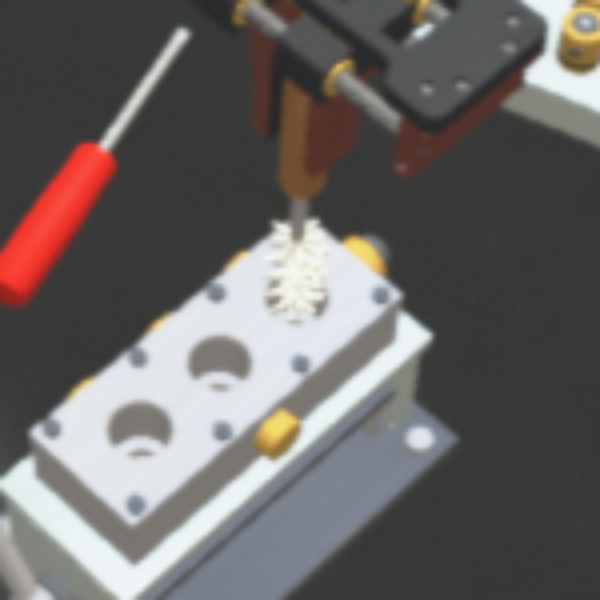

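The brush is centred over bore 3, with bristles at (296,290) in the crop. Descending.

```bash
python3 -m handwheel '[[[0.003,0.003,0],[0,-1,3],0.1],[[0,0,0],[0,0,4],0.1],[[0,0,0],[0,0,4],0.1],[[0,0,0],[0,0,4],0.1],[[0,0,0],[0,0,3],0.1],[[0,0,0],[0,0,1],0.1],[[0,0,0],[0,0,0],0.1],[[0,0,0],[0,0,0],0.1],[[0,0,0],[0,0,0],0.1],[[0,0,0],[0,0,0],0.1]]'
python3 -c "
from h import *
go([561.8,38.4,227])"
```

```text
t: 52.02
ee_pos: [561.2, 38.5, 239.9]
orientation: [-3.127, 0.3, 0.001]
ft_force: [0.2, -0.5, 0.2]
width: 19.5
t 52.02 pos [561.2  38.5 239.9] q [0.047 0.321 1.761 0.    1.059 0.238] F [ 0.2 -0.5  0.2] w 19.5
[[ 0.982 -0.19  -0.001]
 [-0.19  -0.982  0.   ]
 [-0.001 -0.    -1.   ]]
tool shift [ 0.6  0.  12.9] turn [-0.     0.001 -0.003]
```

```bash
python3 -m handwheel '[[[0,0,0],[0,0,4],0.1],[[0,0,0],[0,0,4],0.1],[[0,0,0],[0,0,2],0.1],[[0,0,0],[0,0,1.5],0.1],[[0,0,0],[0,0,1.5],0.1],[[0,0,0],[0,0,1.5],0.1],[[0,0,0],[0,0,1.5],0.1],[[0,0,0],[0,0,1.5],0.1],[[0,0,0],[0,0,1.5],0.1],[[0,0,0],[0,0,1.5],0.1]]'
python3 -c "
from h import *
go([561.8,38.4,227])"
```

```text
t: 52.85
ee_pos: [562.1, 38.7, 226.5]
orientation: [-3.127, 0.3, -0.003]
ft_force: [-3.8, -0.3, 12.7]
width: 19.6
t 52.85 pos [562.1  38.7 226.5] q [0.047 0.338 1.773 0.    1.029 0.238] F [-3.8 -0.3 12.7] w 19.6
[[ 0.982 -0.19   0.002]
 [-0.19  -0.982  0.   ]
 [ 0.002 -0.001 -1.   ]]
tool shift [-0.2  0.3 -0.5] turn [-0.001 -0.002 -0.003]
```

```bash
python3 -m handwheel '[[[0,0,0],[0,0,-5],0.1],[[0,0,0],[0,0,-7],0.1],[[0,0,0],[0,0,-7],0.1],[[0,0,0],[0,0,-6],0.1],[[0,0,0],[0,0,-4],0.1],[[0,0,0],[0,0,-1],0.1],[[0,0,0],[0,0,0],0.1],[[0,0,0],[0,0,0],0.1],[[0,0,0],[0,0,0],0.1],[[0,0,0],[0,0,0],0.1]]'
python3 -c "
from h import *
go([561.8,38.4,258])"
```

```text
t: 53.68
ee_pos: [562.4, 38.7, 259.8]
orientation: [-3.126, 0.3, -0.005]
ft_force: [-0.6, -0.1, -0.3]
width: 19.6
t 53.68 pos [562.4  38.7 259.8] q [0.047 0.299 1.743 0.    1.096 0.238] F [-0.6 -0.1 -0.3] w 19.6
[[ 0.982 -0.19   0.003]
 [-0.19  -0.982  0.001]
 [ 0.003 -0.001 -1.   ]]
tool shift [-0.5  0.4  1.8] turn [-0.001 -0.003 -0.003]
```

```bash
python3 -m handwheel '[[[0,0,0],[0,0,5],0.1],[[0,0,0],[0,0,7],0.1],[[0,0,0],[0,0,7],0.1],[[0,0,0],[0,0,6],0.1],[[0,0,0],[0,0,3],0.1],[[0,0,0],[0,0,2],0.1],[[0,0,0],[0,0,1.5],0.1],[[0,0,0],[0,0,1.5],0.1],[[0,0,0],[0,0,1.5],0.1],[[0,0,0],[0,0,1.5],0.1]]'
python3 -c "
from h import *
go([561.8,38.4,258])"
```

```text
t: 54.52
ee_pos: [562.3, 38.8, 226.5]
orientation: [-3.127, 0.3, -0.003]
ft_force: [-4.9, -1.4, 13.6]
width: 19.4
t 54.52 pos [562.3  38.8 226.5] q [4.800e-02 3.380e-01 1.772e+00 1.000e-03 1.030e+00 2.380e-01] F [-4.9 -1.4 13.6] w 19.4
[[ 0.982 -0.19   0.002]
 [-0.19  -0.982  0.001]
 [ 0.002 -0.001 -1.   ]]
tool shift [ -0.4   0.5 -31.5] turn [-0.001 -0.002 -0.003]
```

```bash
python3 -m handwheel '[[[0,0,0],[0,0,-6],0.1],[[0,0,0],[0,0,-14],0.1],[[0,0,0],[0,0,-20],0.1],[[0,0,0],[0,0,-20],0.1],[[0,0,0],[0,0,-14],0.1],[[0,0,0],[3,15,-4],0.1],[[0,0,0],[5,28,0],0.1],[[0,0,0],[6,35,0],0.1],[[0,0,0],[6,36,0],0.1],[[0,0,0],[6,36,0],0.1]]'
python3 -c "
from h import *
go([552,-323,295])"
```

```text
t: 55.35
ee_pos: [560.7, -112.1, 309.5]
orientation: [-3.126, 0.283, -0.007]
ft_force: [0.6, -0.1, -0.7]
width: 19.6
t 55.35 pos [ 560.7 -112.1  309.5] q [-0.22   0.261  1.675  0.003  1.202 -0.04 ] F [ 0.6 -0.1 -0.7] w 19.6
[[ 0.984 -0.18   0.004]
 [-0.18  -0.984  0.002]
 [ 0.004 -0.003 -1.   ]]
tool shift [ 29.3 209.1  14. ] turn [-0.003 -0.004  0.008]
```

```bash
python3 -m handwheel '[[[-0.003,-0.004,0.008],[5,36,2],0.1],[[0,0,0],[5,36,2],0.1],[[0,0,0],[5,36,2],0.1],[[0,0,0],[5,33,2],0.1],[[0,0,0],[3,24,2],0.1],[[0,0,0],[2,14,0],0.1],[[0,0,0],[1,6,0],0.1],[[0,0,0],[0,0,0],0.1],[[0,0,0],[0,0,0],0.1],[[0,0,0],[0,0,0],0.1]]'
python3 -c "
from h import *
go([552,-323,225])"
```

```text
t: 56.18
ee_pos: [550.1, -312.8, 299.0]
orientation: [3.126, -0.305, 0.002]
ft_force: [-0.4, -0.5, 0.3]
width: 20.1
t 56.18 pos [ 550.1 -312.8  299. ] q [-0.536  0.368  1.549 -0.     1.223 -0.341] F [-0.4 -0.5  0.3] w 20.1
[[ 0.981 -0.193  0.001]
 [-0.193 -0.981 -0.001]
 [ 0.001  0.001 -1.   ]]
tool shift [ 3.7  9.6 74. ] turn [ 0.001 -0.001 -0.006]
```

Correct xy, then descend to tip ≈ 85 (TCP 214), just above the stand mouth.

```bash
python3 -m handwheel '[[[0,0,-0.005],[3,6,0],0.1],[[0,0,0],[1,3,5],0.1],[[0,0,0],[0,0,14],0.1],[[0,0,0],[0,0,18],0.1],[[0,0,0],[0,0,16],0.1],[[0,0,0],[0,0,10],0.1],[[0,0,0],[0,0,5],0.1],[[0,0,0],[0,0,2],0.1],[[0,0,0],[0,0,0],0.1],[[0,0,0],[0,0,0],0.1]]'
python3 -c "
from h import *
go([552,-323,215])"
```

```text
t: 57.02
ee_pos: [556.6, -317.5, 227.6]
orientation: [3.127, -0.28, 0.009]
ft_force: [0.3, -0.4, -0.4]
width: 19.8
t 57.02 pos [ 556.6 -317.5  227.6] q [-5.370e-01  4.470e-01  1.599e+00  1.000e-03  1.090e+00 -3.590e-01] F [ 0.3 -0.4 -0.4] w 19.8
[[ 0.984 -0.178  0.005]
 [-0.178 -0.984 -0.002]
 [ 0.006  0.001 -1.   ]]
tool shift [-3.7  6.2 12.6] turn [ 0.001 -0.006  0.01 ]
```

```bash
python3 -m handwheel '[[[0,-0.006,0.01],[-3,5,3],0.1],[[0,0,0],[-1,1,4],0.1],[[0,0,0],[0,0,2],0.1],[[0,0,0],[0,0,0],0.1],[[0,0,0],[0,0,0],0.1],[[0,0,0],[0,0,0],0.1],[[0,0,0],[0,0,0],0.1],[[0,0,0],[0,0,0],0.1],[[0,0,0],[0,0,0],0.1],[[0,0,0],[0,0,0],0.1]]'
python3 -c "
from h import *
go([552,-323,205])
b=shot('scene','s15.png');a=shot('top','t15.png')
for p in(a,b): spots(p,['brush_tip','stand_floor'])
A=cv2.resize(cv2.imread('pics/s15.png')[280:430,140:290],(400,400));B=cv2.resize(cv2.imread('pics/t15.png')[150:300,420:570],(400,400))
cv2.imwrite('pics/c15.png',cv2.hconcat([A,B]))"
```

```text
t: 57.85
ee_pos: [552.5, -324.4, 221.0]
orientation: [3.124, -0.298, 0.006]
ft_force: [0.1, 0.1, -1.2]
width: 19.9
t 57.85 pos [ 552.5 -324.4  221. ] q [-0.549  0.454  1.604 -0.002  1.078 -0.358] F [ 0.1  0.1 -1.2] w 19.9
[[ 0.982 -0.189  0.003]
 [-0.189 -0.982 -0.004]
 [ 0.004  0.003 -1.   ]]
tool shift [-0.8 -1.4 16. ] turn [ 0.003 -0.004 -0.002]
brush_tip [(0.54, [556.0, -325.0, 94.0], [498.0, 214.0])]
stand_floor [(0.8, [551.0, -322.0, 9.0], [483.0, 226.0]), (0.36, [564.0, 38.0, 131.0], [302.0, 203.0])]
brush_tip []
stand_floor [(0.97, [548.0, -322.0, 11.0], [210.0, 401.0]), (0.34, [724.0, 183.0, -1.0], [435.0, 249.0])]
```

View pics/c15.png

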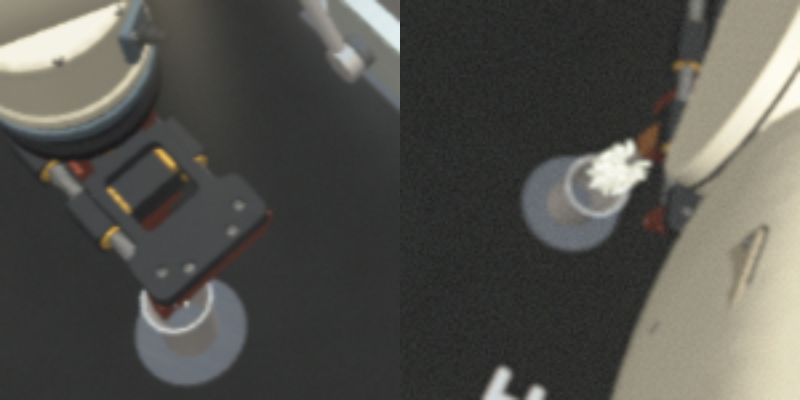

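```bash
python3 -c "
from h import *
b=shot('scene');a=shot('top')
print(ray(a,(494.6,220.1),73),ray(b,(206.8,392.1),73))
# earlier unobstructed (c9): mouth at B(198,185) , A(257,297)
print(ray(a,(420+198*.375,150+185*.375),73),ray(b,(110+257*.375,280+297*.375),73))
print(proj(a,[[551,-321,73]]),proj(b,[[551,-321,73]]))
"
```

```text
[ 548.66207993 -325.06601963   73.        ] [ 553.83107219 -323.90349564   73.        ]
[ 550.0609374  -324.47193277   73.        ] [ 552.4720321  -323.36900089   73.        ]
[[492.39036178 218.87227621]] [[206.6165955  389.71243197]]
```

```bash
python3 -m handwheel '[[[0.003,-0.004,0],[0,1,3],0.1],[[0,0,0],[0,0,5],0.1],[[0,0,0],[0,0,6],0.1],[[0,0,0],[0,0,6],0.1],[[0,0,0],[0,0,6],0.1],[[0,0,0],[0,0,4],0.1],[[0,0,0],[0,0,1],0.1],[[0,0,0],[0,0,0],0.1],[[0,0,0],[0,0,0],0.1],[[0,0,0],[0,0,0],0.1]]'
python3 -c "
from h import *
go([551.8,-325,138])"
```

```text
t: 59.08
ee_pos: [551.5, -325.2, 185.0]
orientation: [-3.126, 0.299, 0.004]
ft_force: [-0.1, -1.3, 0.1]
width: 20.0
t 59.08 pos [ 551.5 -325.2  185. ] q [-0.551  0.498  1.625  0.     1.021 -0.361] F [-0.1 -1.3  0.1] w 20.0
[[ 0.982 -0.189 -0.003]
 [-0.189 -0.982  0.002]
 [-0.003 -0.001 -1.   ]]
tool shift [ 0.4 -0.2 47. ] turn [-0.001  0.003 -0.002]
```

Tip at 56, inside the tube, no force. Continuing down.

```bash
python3 -m handwheel '[[[0,0,0],[0,0,5],0.1],[[0,0,0],[0,0,8],0.1],[[0,0,0],[0,0,8],0.1],[[0,0,0],[0,0,8],0.1],[[0,0,0],[0,0,6],0.1],[[0,0,0],[0,0,3],0.1],[[0,0,0],[0,0,2],0.1],[[0,0,0],[0,0,0],0.1],[[0,0,0],[0,0,0],0.1],[[0,0,0],[0,0,0],0.1]]'
python3 -c "
from h import *
go([551.8,-325,138])"
```

```text
t: 59.92
ee_pos: [551.4, -325.1, 140.4]
orientation: [-3.126, 0.299, 0.005]
ft_force: [-0.3, -0.1, -0.8]
width: 19.3
t 59.92 pos [ 551.4 -325.1  140.4] q [-0.551  0.553  1.651  0.     0.941 -0.361] F [-0.3 -0.1 -0.8] w 19.3
[[ 0.982 -0.189 -0.003]
 [-0.189 -0.982  0.002]
 [-0.003 -0.001 -1.   ]]
tool shift [ 0.4 -0.2  2.4] turn [-0.001  0.003 -0.002]
```

```bash
python3 -m handwheel '[[[0,0,0],[0,0,1.5],0.1],[[0,0,0],[0,0,1.5],0.1],[[0,0,0],[0,0,1],0.1],[[0,0,0],[0,0,0],0.1],[[0,0,0],[0,0,0],0.6],[[0,0,0],[0,0,0],0.6],[[0,0,0],[0,0,0],0.6],[[0,0,0],[0,0,0],0.6],[[0,0,0],[0,0,0],0.6],[[0,0,0],[0,0,0],0.6]]'
python3 -c "
from h import *
go([551.8,-325,250])"
```

```text
t: 60.75
ee_pos: [552.5, -325.8, 138.0]
orientation: [3.127, -0.299, 0.001]
ft_force: [-0.7, -0.1, 0.1]
width: 52.4
t 60.75 pos [ 552.5 -325.8  138. ] q [-0.551  0.557  1.651  0.     0.933 -0.361] F [-0.7 -0.1  0.1] w 52.4
[[ 0.982 -0.189  0.   ]
 [-0.189 -0.982 -0.   ]
 [ 0.     0.    -1.   ]]
tool shift [  -0.8   -0.6 -112. ] turn [ 0.    -0.    -0.002]
```

Released; straight up, clear the handle, then back towards the robot.

```bash
python3 -m handwheel '[[[0,0,0],[0,0,-10],0.6],[[0,0,0],[0,0,-18],0.6],[[0,0,0],[0,0,-20],0.6],[[0,0,0],[0,0,-20],0.6],[[0,0,0],[0,0,-25],0.6],[[0,0,0],[0,0,-25],0.6],[[0,0,0],[0,0,-25],0.6],[[0,0,0],[-12,0,-5],0.6],[[0,0,0],[-25,0,0],0.6],[[0,0,0],[-30,0,0],0.6]]'
python3 -m handwheel '[[[0,0,0],[-30,0,0],0.6],[[0,0,0],[-30,0,0],0.6],[[0,0,0],[-30,0,0],0.6],[[0,0,0],[-25,0,0],0.6],[[0,0,0],[-15,0,0],0.6],[[0,0,0],[0,0,0],0.6],[[0,0,0],[0,0,0],0.6],[[0,0,0],[0,0,0],0.6],[[0,0,0],[0,0,0],0.6],[[0,0,0],[0,0,0],0.6]]'
python3 -c "
from h import *
st()
b=shot('scene','s16.png');a=shot('top','t16.png')
for p in(a,b): spots(p,['knob','tray','valve1_mid','valve2_mid','valve3_mid','brush_grip','brush_tip','stand_floor','wrench','screwdriver','tape'])
"
```

```text
t: 61.58
ee_pos: [487.6, -313.0, 297.3]
orientation: [3.126, -0.295, 0.005]
ft_force: [0.2, -1.0, 0.2]
width: 52.6
t: 62.42
ee_pos: [344.3, -282.1, 294.3]
orientation: [-3.127, 0.297, 0.001]
ft_force: [0.9, -0.6, 0.3]
width: 52.6
t 62.42 pos [ 344.3 -282.1  294.3] q [-0.713  0.072  1.943 -0.     1.128 -0.524] F [ 0.9 -0.6  0.3] w 52.6
[[ 0.982 -0.188 -0.   ]
 [-0.188 -0.982  0.   ]
 [-0.    -0.    -1.   ]]
knob [(0.63, [541.0, -54.0, 129.0], [353.0, 216.0]), (0.58, [451.0, -104.0, 158.0], [383.0, 264.0]), (0.5, [553.0, -8.0, 133.0], [328.0, 209.0])]
tray [(0.78, [507.0, 344.0, -0.0], [153.0, 244.0]), (0.66, [555.0, -322.0, 8.0], [483.0, 224.0])]
valve1_mid [(0.76, [555.0, 340.0, 16.0], [154.0, 219.0]), (0.33, [550.0, -323.0, 9.0], [484.0, 226.0])]
valve2_mid [(0.77, [554.0, 369.0, 20.0], [139.0, 220.0])]
valve3_mid [(0.57, [457.0, 328.0, 16.0], [157.0, 268.0])]
brush_grip [(0.65, [553.0, -324.0, 145.0], [506.0, 210.0])]
brush_tip []
stand_floor [(0.63, [552.0, -322.0, 8.0], [483.0, 225.0])]
wrench [(0.75, [340.0, -238.0, -3.0], [443.0, 332.0])]
screwdriver [(0.62, [384.0, 128.0, -2.0
[... 170 characters left out ...]
tray [(0.7, [510.0, 348.0, 0.0], [387.0, 153.0])]
valve1_mid [(0.61, [563.0, 341.0, 25.0], [407.0, 158.0])]
valve2_mid [(0.62, [553.0, 370.0, 17.0], [409.0, 150.0]), (0.28, [462.0, 326.0, 16.0], [364.0, 145.0])]
valve3_mid [(0.69, [464.0, 326.0, 18.0], [365.0, 144.0])]
brush_grip [(0.91, [556.0, -321.0, 142.0], [203.0, 377.0]), (0.68, [384.0, 126.0, 0.0], [285.0, 191.0])]
brush_tip [(0.75, [552.0, -321.0, 7.0], [213.0, 402.0])]
stand_floor [(0.67, [552.0, -322.0, 10.0], [212.0, 402.0])]
wrench [(0.77, [342.0, -242.0, 3.0], [155.0, 307.0]), (0.44, [552.0, -8.0, 131.0], [315.0, 240.0])]
screwdriver [(0.7, [381.0, 127.0, -2.0], [284.0, 191.0])]
tape [(0.79, [727.0, 185.0, 4.0], [438.0, 248.0])]
```

View pics/s16.png

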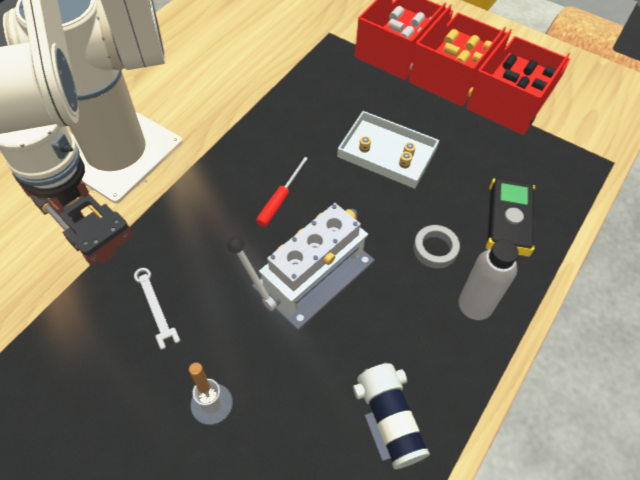

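View pics/t16.png

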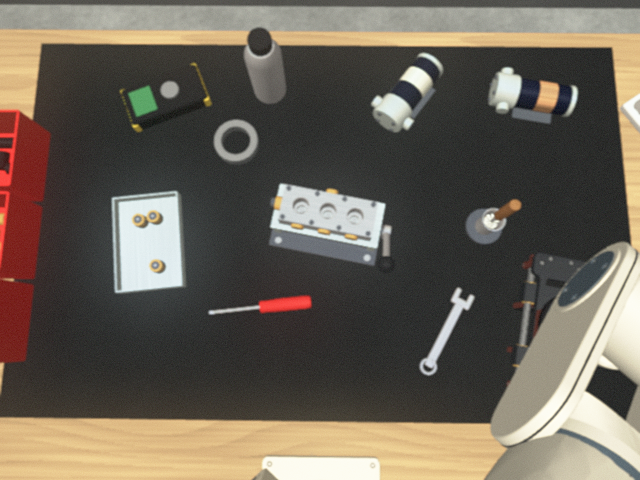

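The scene shows the valves in the tray at (365,144), (409,149) and (406,159), the bores empty and the brush in its stand. Last check: the lever position against the start pictures.

```bash
python3 -c "
import cv2,numpy as np
for n,(x0,x1,y0,y1) in {'s':(222,252,230,256),'t':(372,400,250,278)}.items():
  t=cv2.imread(f'pics/{n}0.png'); u=cv2.imread(f'pics/{n}16.png')
  r=cv2.matchTemplate(u[y0-10:y1+10,x0-10:x1+10],t[y0:y1,x0:x1],cv2.TM_CCOEFF_NORMED);print(n,cv2.minMaxLoc(r)[1],np.array(cv2.minMaxLoc(r)[3])-10)
for z in('s','t'):
  d=cv2.absdiff(cv2.imread(f'pics/{z}0.png'),cv2.imread(f'pics/{z}16.png'));print(z,d[225:300,222:285].max() if z=='s' else d[215:280,370:400].max())
"
```

```text
s 0.9811167120933533 [0 0]
t 0.9802468419075012 [0 1]
s 29
t 39
```

```bash
python3 -c "
from h import *
print(ctrl.close_job())"
```

```text
the job is handed in; nothing more can be done
None
```

The job is handed in at about 62 s on the robot's clock. I raised the pins with the lever, put all three valve cartridges in the parts tray, and swung the lever back towards the robot. I then brushed bores 1, 2 and 3 in that order, each bottom–mouth–bottom, and stood the brush back in its stand.

**Last checks**
- **Brushing:** each bottom stroke ended in contact, at the height worked out for the bore floor (5 to 15 N). Each up stroke brought the tip within about 1 mm of the mouth.
- **Valves:** all three stand upright inside the tray. The second one had shifted about 4 cm within the tray after I placed it; I took this to be the announced knock and left it.
- **Lever:** the knob matches its starting position to within about one pixel in both views.
- **Brush:** it stands in its stand, and the arm was clear of everything when I handed in.
- **Left alone:** the screwdriver, wrench and tape are where they were.

No check failed. The networks' brush tip readings differed by a few millimetres, so I placed the brush using several readings and the pictures. They also gave some low-score false matches, which I ignored.

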